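# Refill the mosaic-glass tub and close it

## Robot

A 7-joint arm with a two-finger parallel gripper is mounted at the origin on the work surface. World frame = base frame: x ahead of the robot, y to its left, z up, the work surface at z = 0. Lengths are in m, angles in rad, forces in N, time in s.
With the tool pointing down it reaches from about 0.425 to 0.95 m from the base axis. Payload 4.7 kg.
Tool frame: the origin (TCP) lies midway between the tips of the shut fingers; the grasp point (between the pads) lies 19 mm behind it; z points along the fingers, y is the line along which they close (so a half turn about z gives the same grasp; the last joint's range is limited). The gripper opens to 85 mm and grips with 20 to 120 N. Pads are 22 mm wide; open, the fingers measure 114 mm over their backs; the gripper's body (76 mm by 85 mm) begins 54 mm behind the grasp point. The pads swing forward as they close: fully open they stand 13 mm farther back than shut.
Start: joints at [1.103, 0.469, -0.049, 1.532, 0.024, 1.141, -0.082], TCP at [0.287, -0.611, 0.231] pointing down, gripper open.
Joint ranges: [-2.59, 2.59], [-0.33, 1.99], [-1.39, 1.29], [0.1, 2.45], [-1.04, 4.18], [0.21, 1.99], [-2.66, 2.66]. Speed limits (rad/s): [2.57, 2.57, 3.14, 3.14, 3.14, 3.14, 3.14].

## Interface

Orientations are given as a unit quaternion [x, y, z, w].
In Python, from workcell import robot gives the robot as it stands. The module is installed in compiled form; this text tells all that it offers.
- The arm moves only by the tool send_rows, never from a script. Its argument "motion" is a list of rows, each a list of 3 entries, a list of its own where there are three numbers: the shift along the tool's x, y, z each as a share of 0.2 m, from -1 to 1, then the turn, a rotation vector about the tool's x, y, z each as a share of 180 degrees, from -1 to 1, then the closure, from -1 (fully open) to 1 (shut). A call has exactly 8 rows; each row is the pose to reach, as a shift and turn from the pose commanded when the call began, along the tool's axes at that moment, turning the shorter way round; what a row does not reach only later rows make up. A row lasts 1/10 s, in which the tool goes at most 50 mm and 8.59 degrees, less where a joint would pass 70% of its speed; a pose out of reach is approached as far as the arm can. A call with a number of a shift or a turn outside -1 to 1 is refused whole. A call with a gripper value outside its range is refused whole. The fingers move at their own pace and stop on an object; "grip_force" is the grip in N (left out, the last holds). Time passes only in rows, so rows that repeat a pose let the fingers close, or fill a call up. It gives the time, the measured TCP pose, the force, the opening and the grip force at its end, in the units of the state.
- robot.observe(): the state, without advancing time (a new reading comes with each control period).
- robot.capture(name): name is "scene" or "top" or "wrist"; returns a dict with "img" (384x512x3 uint8, red, green, blue), "fovy" (degrees; the focal length in pixels is half the picture's height over the tangent of half this angle, whatever the lens; pixels are square), "cx", "cy" (the principal point, pixels), "rvec" (rotation vector, rad) and "tvec" (3), from world to camera coordinates, as OpenCV has them; the wrist camera has in their place "mount" (4x4, takes a point from camera to tool coordinates, whose origin is the TCP and whose axes are the flange's). Camera axes: x right, y down, z forward; pixel columns grow to the right and rows downward; lengths in m; the calibration is good to about 2 mm. A picture is of the moment at which its call begins: read the wrist's pose just before it. There is no depth.
- robot.hand_in(): hands the job in; it is judged then, once.
The state is a dict: "time": time; "q": joint angles; "qd": joint speeds; "joint_torque": joint torques, N m; "position": TCP position; "ee_rot": TCP orientation; "wrist_force": force on the tool from outside, world axes, zero at the start; "wrist_torque": the same for the moment, N m; "finger_gap": opening from 0.0 (shut) to 1.0 (fully open); "grip_force": force on a finger pad.
Only numpy, scipy, OpenCV 4.12 (cv2) and the standard library are available. Lean on these libraries where they do the work, as an engineer would, in place of code of your own. Each camera call takes 0.05 s, during which the arm holds its last target. There are 200 camera calls.

## Task

Take the yellow cup of glass pieces out of its wooden holder and stand it on the green mat, let go, then take it again with a hold fit for tipping and pour all seven pieces into the white tub. Stand the empty cup upright back on the green mat and put the blue lid properly on the tub. Leave the tub where it stands, and do not disturb the black cup, bottle, tin or brush.

Things in the scene. Friction and masses are not known exactly. Their poses are not given: they have to be found in the camera images.
- cup: Yellow plastic cup holding the seven pieces: round, outside 52 mm across at the foot, 62 mm at the rim, 90 mm tall, wall 3 mm, floor 5 mm, 90 g empty. Origin: centre of its underside; z out of its mouth. It starts upright in either compartment of the wooden holder, on its floor: rim 95 mm above the desk, 40 mm above the holder's walls.
- cup_rim (a point): Centre of the yellow cup's mouth, on its axis, 90 mm above its underside.
- holder: Pale wooden cup holder fixed to the desk: open box 165 x 85 mm, 55 mm high, walls and floor 5 mm, split across its length into two compartments 75 mm square, centres at x = +40 and -40 mm. Origin: centre of its underside; x along its length. It stands left or right on the desk, across from the tub.
- mat: Green ruled cutting mat fixed flat on the desk, 180 mm (its x) by 230 mm (its y), 3 mm thick. Origin: centre of its underside. It is empty at the start.
- tub: White round plastic tub, open at the top, loose on the desk, 0.45 kg; outside 120 mm across at the foot and 130 mm at the rim, 70 mm tall, wall 4 mm (mouth 122 mm inside), floor 5 mm. Origin: centre of its underside, z up.
- lid: Blue round lid, 0.12 kg, lying right way up: disc 134 mm across, 5 mm thick; under it a plug 110 mm across, 8 mm deep, that enters the tub's mouth; on top a white grip bar 60 mm long (lid's x), 16 mm thick (y). Origin: centre of the plug's underside, z up; disc top at z = 13 mm, bar top at 45 mm. Seated on the tub, its origin is 62 mm above the tub's.
- black_cup: Bystander: empty black cup of the same shape and size as the yellow one, standing in the holder's other compartment. Origin: centre of its underside.
- dropper: Bystander: white bottle with a black cap, 40 mm across, 110 mm tall, standing. Origin: centre of its underside.
- tin: Bystander: aluminium tin, 64 mm across, 50 mm tall, standing. Origin: centre of its underside.
- brush: Bystander: wooden brush, 190 mm long, lying beyond the mat. Origin: underside of its middle; x along its length.
- bead0: Chunky coloured glass piece, a short round barrel 18 mm across and 14 mm tall, 10 g; in the yellow cup at the start (the seven fill it to about 48 mm above its underside). Smooth: they slide out once the cup is tipped some 25 degrees past level; a rocking of the tipped cup frees a stuck one. Origin: its centre.
- bead1: Chunky coloured glass piece, a short round barrel 18 mm across and 14 mm tall, 10 g; in the yellow cup at the start (the seven fill it to about 48 mm above its underside). Smooth: they slide out once the cup is tipped some 25 degrees past level; a rocking of the tipped cup frees a stuck one. Origin: its centre.
- bead2: Chunky coloured glass piece, a short round barrel 18 mm across and 14 mm tall, 10 g; in the yellow cup at the start (the seven fill it to about 48 mm above its underside). Smooth: they slide out once the cup is tipped some 25 degrees past level; a rocking of the tipped cup frees a stuck one. Origin: its centre.
- bead3: Chunky coloured glass piece, a short round barrel 18 mm across and 14 mm tall, 10 g; in the yellow cup at the start (the seven fill it to about 48 mm above its underside). Smooth: they slide out once the cup is tipped some 25 degrees past level; a rocking of the tipped cup frees a stuck one. Origin: its centre.
- bead4: Chunky coloured glass piece, a short round barrel 18 mm across and 14 mm tall, 10 g; in the yellow cup at the start (the seven fill it to about 48 mm above its underside). Smooth: they slide out once the cup is tipped some 25 degrees past level; a rocking of the tipped cup frees a stuck one. Origin: its centre.
- bead5: Chunky coloured glass piece, a short round barrel 18 mm across and 14 mm tall, 10 g; in the yellow cup at the start (the seven fill it to about 48 mm above its underside). Smooth: they slide out once the cup is tipped some 25 degrees past level; a rocking of the tipped cup frees a stuck one. Origin: its centre.
- bead6: Chunky coloured glass piece, a short round barrel 18 mm across and 14 mm tall, 10 g; in the yellow cup at the start (the seven fill it to about 48 mm above its underside). Smooth: they slide out once the cup is tipped some 25 degrees past level; a rocking of the tipped cup frees a stuck one. Origin: its centre.
Mind the look-alikes: they are no part of the job. Of the things that look like the cup, take the one that is farthest to the robot's right at the start.

How it is judged:
On the way, in this order (a step that is already met when the one before it is completed fails the run):
1. the yellow cup, taken out of the holder, stands upright on the green mat and is let go (x of cup in the frame of mat between -0.088 and 0.088 m and y of cup in the frame of mat between -0.113 and 0.113 m and z of cup in the frame of mat below 0.01 m and angle between cup's own z axis and vertical below 0.12 rad and contact force between the fingers and cup below 0.05 N), for 0.2 s.
2. the cup is held tipped over the tub and all seven pieces have gone into the tub (horizontal distance between each of bead0, bead1, bead2, bead3, bead4, bead5, bead6 and tub below 0.062 m and z of each of bead0, bead1, bead2, bead3, bead4, bead5, bead6 in the frame of tub below 0.06 m and angle between cup's own z axis and vertical above 1.2 rad and contact force between the fingers and cup above 0.5 N and horizontal distance between cup_rim and tub below 0.12 m), for 0.1 s.
3. the empty cup stands upright on the green mat and is let go (all of step 1), for 0.2 s.
At the end, for the whole second after the job is handed in: All seven pieces lie in the tub; the lid is seated on it (centred within 9 mm, its disc down on the rim within 3.5 mm, level within 0.05 rad); the yellow cup stands upright (within 0.12 rad) on the green mat, released; the cup, lid and tub are at rest (all of step 3 and horizontal distance between each of bead0, bead1, bead2, bead3, bead4, bead5, bead6 and tub below 0.062 m and z of each of bead0, bead1, bead2, bead3, bead4, bead5, bead6 in the frame of tub below 0.06 m and horizontal distance between lid and tub below 0.009 m and z of lid in the frame of tub between 0.058 and 0.0655 m and angle between lid's own z axis and vertical below 0.05 rad and angle between tub's own z axis and vertical below 0.08 rad and linear speed of each of cup, lid, tub below 0.02 m/s); the robot touches nothing.
It fails at once if the black cup, bottle, tin or brush is pushed more than 30 mm or one of the first three is tipped over (distance of any of black_cup, dropper, tin, brush from where it was at the start of the episode above 0.03 m or angle between any of black_cup, dropper, tin's own z axis and vertical above 0.5 rad).
It fails at once if the tub is pushed more than 40 mm from its place (distance of tub from where it was at the start of the episode above 0.04 m).
It also fails if it takes over 72 s, if anything falls off the work surface, if the arm or the gripper's body presses on something with over 40 N, if the wrist force passes 120 N, or if a joint passes its speed limit or range.

## Working session

There is one attempt and no reset: what is moved stays moved. The work goes in short steps, Python scripts to look and compute and a tool call to move; the robot and the scene stay as the last step left them, time stands still between calls to the robot, and variables do not carry over. Pictures are saved under pics/ and viewed, at most 11 in all, crops included, and the job is handed in when it is done.

Besides the shell and the picture viewer there is one more tool, called after ">>>" as name([rows], argument=value, ...), one row to a line, values as JSON. send_rows: Moves the arm, as the interface text tells. Shift numbers are shares of 0.2 m and turn numbers shares of 180 degrees, none past 1 either way. Its arguments: {"type":"object","properties":{"motion":{"type":"array","items":{"type":"array"}},"grip_force":{"type":"number"}},"required":["motion"]}

```bash
mkdir -p pics
cat > h.py <<'E'
import numpy as np, cv2
from scipy.spatial.transform import Rotation as R
from workcell import robot
def cam(name):
    s=robot.observe(); c=robot.capture(name); im=c["img"]
    f=im.shape[0]/2/np.tan(np.radians(c["fovy"])/2)
    K=np.array([[f,0,c["cx"]],[0,f,c["cy"]],[0,0,1]])
    if "mount" in c:
        T=np.eye(4); T[:3,:3]=R.from_quat(s["ee_rot"]).as_matrix(); T[:3,3]=s["position"]
        T=T@np.array(c["mount"]); Rw=T[:3,:3]; o=T[:3,3]
    else:
        Rw=cv2.Rodrigues(np.array(c["rvec"],float))[0].T; o=-Rw@np.array(c["tvec"],float).ravel()
    return im,K,Rw,o
def ray(C,u,v,z):
    im,K,Rw,o=C; d=Rw@np.linalg.inv(K)@np.array([u,v,1.]); return o+d*(z-o[2])/d[2]
def proj(C,p):
    im,K,Rw,o=C; x=K@(Rw.T@(np.array(p)-o)); return x[:2]/x[2]
def save(im,n): cv2.imwrite("pics/"+n,cv2.cvtColor(im,cv2.COLOR_RGB2BGR))
E
python3 - <<'E'
from h import *
s=robot.observe(); print({k:np.round(v,3) for k,v in s.items()})
a=cam("top");b=cam("scene")
print(a[3],b[3],a[1],R.from_matrix(a[2]).as_rotvec())
save(a[0],"top1.png");save(b[0],"scene1.png")
E
```

```text
{'time': np.float64(0.0), 'q': array([ 1.103,  0.469, -0.049,  1.534,  0.024,  1.141, -0.082]), 'qd': array([ 0.   , -0.001,  0.001,  0.   ,  0.001,  0.002,  0.002]), 'joint_torque': array([ 0.0000e+00, -5.1030e+01, -4.6000e-02, -2.3771e+01,  1.1000e-02,
        8.0000e-03,  0.0000e+00]), 'position': array([ 0.287, -0.61 ,  0.23 ]), 'ee_rot': array([ 0.976,  0.218, -0.   , -0.001]), 'wrist_force': array([-0.762,  0.245, -0.521]), 'wrist_torque': array([-0.018, -0.014, -0.025]), 'grip_force': np.float64(0.0), 'finger_gap': np.float64(1.001)}
[ 0.49936859 -0.00440475  1.14252016] [1.32928337 0.02498332 0.63593839] [[477.40830755   0.         255.02946596]
 [  0.         477.40830755 192.52225796]
 [  0.           0.           1.        ]] [-2.12465035  2.1743546  -0.1123631 ]
```

View pics/top1.png

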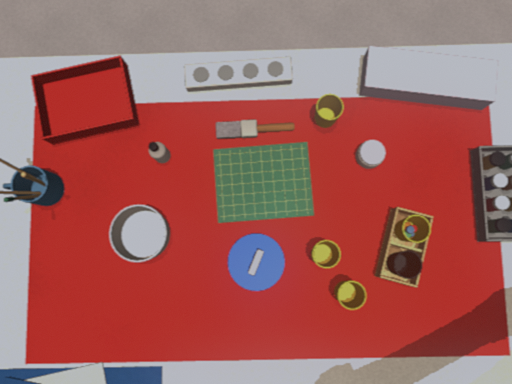

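View pics/scene1.png

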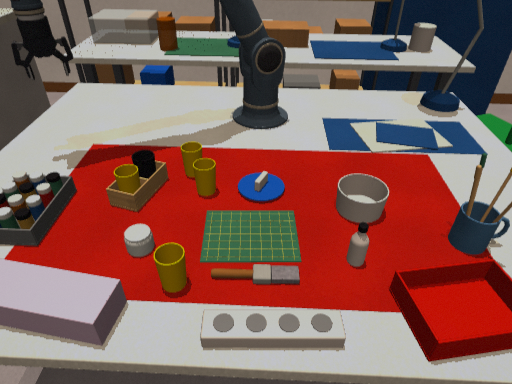

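Cup look-alikes in the top view are yellow cups at about (329,110), (326,254), (351,295) and one in the holder at (416,230), plus the black cup at (404,262). The robot's right is the right side of this picture, so the one in the holder at (416,230) is the farthest right, and it also shows coloured pieces. The tub is at (139,233), the lid at (256,262), the mat at (263,182) and the brush at (255,128).

Run:
```python
from h import *
a=cam("top"); im=a[0]; hsv=cv2.cvtColor(im,cv2.COLOR_RGB2HSV)
save(cv2.resize(im[190:300,360:450],None,fx=5,fy=5,interpolation=cv2.INTER_CUBIC),"crop.png")
H,S,V=[hsv[...,i].astype(int) for i in range(3)]
def comps(m,z,n,mn=60):
    k,l,st,c=cv2.connectedComponentsWithStats(m.astype(np.uint8))
    for i in range(1,k):
        if st[i,4]>mn:
            p=np.argwhere(l==i)[:,::-1].astype(np.float32)
            w=np.array([ray(a,u,v,z)[:2] for u,v in p],np.float32)
            (cc,r)=cv2.minEnclosingCircle(w); rr=cv2.minAreaRect(w)
            print(n,np.round(c[i]),st[i,4],"circ",np.round(cc,4),round(r,4),"rect",np.round(rr[0],4),np.round(rr[1],4),round(rr[2],1))
comps((H>22)&(H<34)&(S>150)&(V>80),.095,"yel")
comps((H>100)&(H<125)&(S>150)&(V>100),.013,"blue",1500)
comps((H>40)&(H<90)&(S>60),.003,"green",1500)
m=(S<60)&(V>90); m[:100]=0;m[350:]=0;m[:,:40]=0;m[:,:]&=True; m[:,475:]=0
comps(m,.07,"white70",50)
comps(m,.045,"white45",50)
comps((H>12)&(H<24)&(S>70)&(V>60),.055,"wood",80)
for n,u,v,z in [("dropper",155,147,.11),("tin",372,152,.05),("black",404,262,.095)]: print(n,ray(a,u,v,z))
```

```text
yel [415. 227.] 146 circ [ 0.5423 -0.3355] 0.0319 rect [ 0.5424 -0.3343] [0.0584 0.0604] 86.2
yel [346. 298.] 85 circ [ 0.4027 -0.1876] 0.0307 rect [ 0.397  -0.1816] [0.0607 0.0389] 45.0
green [263. 182.] 6741 circ [ 0.6663 -0.0041] 0.1417 rect [ 0.6659 -0.0041] [0.1771 0.2263] 3.2
white70 [171. 101.] 175 circ [0.8527 0.1813] 0.1098 rect [0.8503 0.1814] [0.2194 0.0048] 88.4
white70 [449. 102.] 200 circ [ 0.8308 -0.4265] 0.0674 rect [ 0.8284 -0.4265] [0.1345 0.0142] 88.4
white70 [237. 129.] 637 circ [0.7807 0.0537] 0.0483 rect [0.7817 0.0532] [0.0387 0.0943] 0.2
white70 [371. 153.] 592 circ [ 0.7159 -0.2524] 0.0329 rect [ 0.716  -0.2523] [0.0576 0.0656] 43.5
white70 [158. 152.] 156 circ [0.7352 0.2351] 0.0193 rect [0.733  0.2339] [0.0327 0.0355] 49.4
white70 [140. 232.] 2304 circ [0.5463 0.2793] 0.0658 rect [0.5468 0.2792] [0.1313 0.1258] 88.8
white70 [255. 262.] 197 circ [0.4766 0.0166] 0.0294 rect [0.4765 0.0165] [0.0165 0.0585] 66.7
white45 [171. 101.] 175 circ [0.8609 0.1856] 0.1124 rect [0.8585 0.1857] [0.2245 0.0049] 88.4
white45 [449. 102.] 200 circ [ 0.8385 -0.4364] 0.069 rect
[... 691 characters left out ...]
0279] 58.4
wood [275. 127.] 184 circ [ 0.7864 -0.0349] 0.0415 rect [ 0.7859 -0.0349] [0.014  0.0824] 2.4
wood [ 24. 174.] 136 circ [0.6963 0.5572] 0.0603 rect [0.6935 0.5586] [0.1202 0.0134] 62.6
wood [ 24. 194.] 136 circ [0.6457 0.5598] 0.046 rect [0.6422 0.5599] [0.0916 0.0163] 88.6
wood [405. 241.] 1558 circ [ 0.5034 -0.3235] 0.0914 rect [ 0.5033 -0.3236] [0.0885 0.1649] 72.9
wood [330. 255.] 316 circ [ 0.4913 -0.1423] 0.0336 rect [ 0.4881 -0.1447] [0.0585 0.0659] 32.0
wood [353. 296.] 422 circ [ 0.4005 -0.1932] 0.0359 rect [ 0.3983 -0.1938] [0.0688 0.0612] 87.6
dropper [0.73369673 0.23222012 0.11      ]
tin [ 0.72222675 -0.25936194  0.05      ]
black [ 0.46967368 -0.30511469  0.095     ]
```

View pics/crop.png

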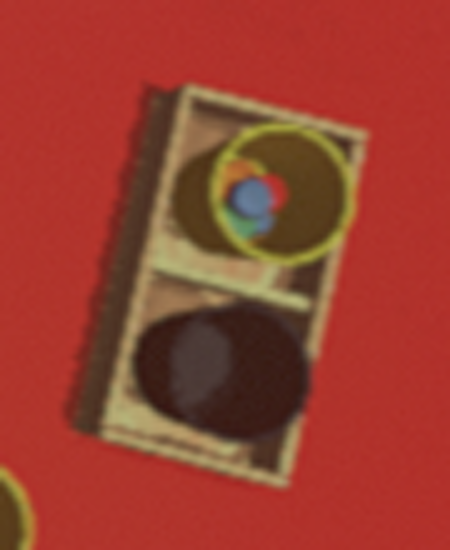

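The crop shows the yellow-rimmed cup with coloured pieces in the upper compartment and the black cup below it, so the choice is confirmed. Its rim measures 64 mm across at (0.542,-0.335), which fits the holder's compartment centre at (0.5415,-0.3353).

```bash
cat >> h.py <<'E'
import json
def log():
    s=robot.observe(); open("log.txt","a").write(json.dumps([list(map(float,s[k])) for k in("q","position","ee_rot")])+"\n"); return s
def Rt(az,pitch,roll=0):
    """tool z at azimuth az, pitch deg below horizontal; y horizontal at roll 0 (to the left of az: roll 0 => tool x down-ish)"""
    a,p=np.radians([az,pitch]); z=np.array([np.cos(a)*np.cos(p),np.sin(a)*np.cos(p),-np.sin(p)])
    y=np.array([-np.sin(a),np.cos(a),0]); x=np.cross(y,z)
    return R.from_matrix(np.c_[x,y,z])*R.from_euler("z",roll,degrees=True)
def go(p,Rg,gp=False):
    """print shift/turn shares to target; gp: p is the grasp point (19 mm behind the TCP)"""
    s=log(); R0=R.from_quat(s["ee_rot"]); p=np.array(p,float)
    if gp: p=p+Rg.apply([0,0,.019])
    print("t",round(float(s["time"]),2),"q",np.round(s["q"],2),"pos",np.round(s["position"],4),"shift",np.round(R0.inv().apply(p-s["position"])/.2,3),"turn",np.round((R0.inv()*Rg).as_rotvec()/np.pi,3))
E
python3 - <<'E'
from h import *
# tool down: z down, y azimuth -107.1
def down(yaz):
    a=np.radians(yaz); y=np.array([np.cos(a),np.sin(a),0]); z=np.array([0,0,-1.]); return R.from_matrix(np.c_[np.cross(y,z),y,z])
go([.542,-.335,.17],down(-107.1)); go([.542,-.335,.17],down(72.9))
E
cat >> h.py <<'E'
def down(yaz):
    a=np.radians(yaz); y=np.array([np.cos(a),np.sin(a),0]); z=np.array([0,0,-1.]); return R.from_matrix(np.c_[np.cross(y,z),y,z])
E
```

```text
t 0.15 q [ 1.1   0.47 -0.05  1.53  0.02  1.14 -0.08] pos [ 0.2866 -0.6106  0.2305] shift [ 1.742 -0.705  0.303] turn [-0.     0.     0.235]
t 0.15 q [ 1.1   0.47 -0.05  1.53  0.02  1.14 -0.08] pos [ 0.2866 -0.6106  0.2305] shift [ 1.742 -0.705  0.303] turn [-0.    -0.001 -0.765]
```

>>> send_rows([
  [[0.2, 0, 0], [0, 0, 0.04], -1],
  [[0.4, -0.1, 0], [0, 0, 0.08], -1],
  [[0.6, -0.2, 0], [0, 0, 0.12], -1],
  [[0.8, -0.3, 0], [0, 0, 0.16], -1],
  [[1, -0.4, 0], [0, 0, 0.2], -1],
  [[1, -0.55, 0], [0, 0, 0.235], -1],
  [[1, -0.705, 0], [0, 0, 0.235], -1],
  [[1, -0.705, 0], [0, 0, 0.235], -1],
], grip_force=40)

```text
time: 0.95
position: [0.4072, -0.3943, 0.2309]
ee_rot: [0.989, -0.147, -0.001, -0.001]
wrist_force: [-0.2, -1.0, 0.8]
finger_gap: 0.998
grip_force: 0.0
```

Run:
```python
from h import *
go([.542,-.335,.16],down(-107.1))
```

```text
t 0.95 q [ 0.67  0.29  0.03  1.8  -0.01  1.06 -1.16] pos [ 0.4072 -0.3943  0.2309] shift [ 0.56  -0.479  0.354] turn [-0.001  0.001  0.001]
```

>>> send_rows([
  [[0.15, -0.12, 0], [0, 0, 0], -1],
  [[0.3, -0.25, 0], [0, 0, 0], -1],
  [[0.45, -0.38, 0.05], [0, 0, 0], -1],
  [[0.56, -0.48, 0.15], [0, 0, 0], -1],
  [[0.56, -0.48, 0.25], [0, 0, 0], -1],
  [[0.56, -0.48, 0.35], [0, 0, 0], -1],
  [[0.56, -0.48, 0.35], [0, 0, 0], -1],
  [[0.56, -0.48, 0.35], [0, 0, 0], -1],
])

```text
time: 1.75
position: [0.5433, -0.3405, 0.1613]
ee_rot: [0.989, -0.15, -0.0, 0.0]
wrist_force: [0.5, 0.7, -0.6]
finger_gap: 1.0
grip_force: 0.0
```

Run:
```python
from h import *
C=cam("wrist"); im=C[0].copy()
for r,z in((.031,.095),):
  for t in np.arange(0,6.28,.2):
    u=proj(C,[.542+r*np.cos(t),-.335+r*np.sin(t),z]); cv2.circle(im,tuple(int(x) for x in u),1,(255,0,255),-1)
save(im,"w1.png"); go([.542,-.335,.063],down(-107.1)); print(C[3])
```

```text
t 1.8 q [ 0.5   0.48 -0.01  1.69  0.01  0.97 -1.38] pos [ 0.5437 -0.3406  0.1622] shift [-0.017 -0.025  0.496] turn [ 0.    -0.    -0.001]
[ 0.61819304 -0.36426805  0.30351716]
```

View pics/w1.png

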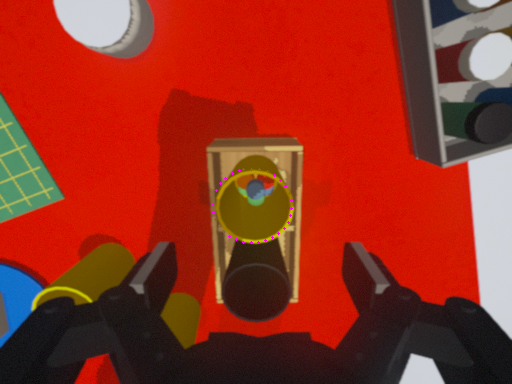

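The wrist view shows the cup's rim centred at (255,206), with the projected circle lying on it and the fingers straddling it. Next I descend and close.

>>> send_rows([
  [[-0.017, -0.025, 0.1], [0, 0, 0], -1],
  [[-0.017, -0.025, 0.2], [0, 0, 0], -1],
  [[-0.017, -0.025, 0.3], [0, 0, 0], -1],
  [[-0.017, -0.025, 0.4], [0, 0, 0], -1],
  [[-0.017, -0.025, 0.45], [0, 0, 0], -1],
  [[-0.017, -0.025, 0.49], [0, 0, 0], -1],
  [[-0.017, -0.025, 0.49], [0, 0, 0], -1],
  [[-0.017, -0.025, 0.49], [0, 0, 0], -1],
])

```text
time: 2.6
position: [0.5422, -0.3344, 0.0643]
ee_rot: [0.989, -0.149, 0.001, 0.0]
wrist_force: [0.2, -0.8, 0.5]
finger_gap: 1.003
grip_force: 0.0
```

>>> send_rows([
  [[0, 0, 0], [0, 0, 0], -0.5],
  [[0, 0, 0], [0, 0, 0], 0],
  [[0, 0, 0], [0, 0, 0], 1],
  [[0, 0, 0], [0, 0, 0], 1],
  [[0, 0, 0], [0, 0, 0], 1],
  [[0, 0, 0], [0, 0, 0], 1],
  [[0, 0, 0], [0, 0, 0], 1],
  [[0, 0, 0], [0, 0, 0], 1],
], grip_force=40)

```text
time: 3.4
position: [0.5424, -0.3347, 0.0648]
ee_rot: [0.989, -0.149, 0.001, 0.001]
wrist_force: [-0.9, 0.6, 5.6]
finger_gap: 0.709
grip_force: 42.8
```

Run:
```python
from h import *
go([.542,-.335,.20],down(-107.1))
```

```text
t 3.4 q [ 0.5   0.58 -0.01  1.77  0.01  0.78 -1.39] pos [ 0.5424 -0.3347  0.0648] shift [ 0.001  0.003 -0.676] turn [ 0.    -0.001 -0.   ]
```

>>> send_rows([
  [[0, 0, -0.05], [0, 0, 0], 1],
  [[0, 0, -0.15], [0, 0, 0], 1],
  [[0, 0, -0.25], [0, 0, 0], 1],
  [[0, 0, -0.35], [0, 0, 0], 1],
  [[0, 0, -0.45], [0, 0, 0], 1],
  [[0, 0, -0.53], [0, 0, 0], 1],
  [[0, 0, -0.55], [0, 0, 0], 1],
  [[0, 0, -0.55], [0, 0, 0], 1],
])

```text
time: 4.2
position: [0.5415, -0.3339, 0.1738]
ee_rot: [0.989, -0.149, 0.0, 0.0]
wrist_force: [0.2, 0.4, -1.5]
finger_gap: 0.711
grip_force: 43.9
```

Run:
```python
from h import *
s=robot.observe();print(s["finger_gap"],s["grip_force"])
for y in(-107.1,-150,-70): go([.67,-.03,.17],down(y))
from scipy.optimize import least_squares
D=[json.loads(l) for l in open("log.txt")]
q=np.array([d[0] for d in D]);p=np.array([d[1] for d in D]); r=np.hypot(p[:,0],p[:,1])
print(np.round(np.c_[np.degrees(np.arctan2(p[:,1],p[:,0]))+np.degrees(q[:,0]),q[:,1]+q[:,3]+q[:,5]],3))
a=q[:,1];b=a+q[:,3]
A=np.r_[np.c_[np.sin(a),np.sin(b),np.cos(a),np.cos(b),0*a+1,0*a],np.c_[np.cos(a),np.cos(b),-np.sin(a),-np.sin(b),0*a,0*a+1]]
for A1 in (A,A[:,[0,1,4,5]]):
  x,res,rk,sv=np.linalg.lstsq(A1,np.r_[r,p[:,2]],rcond=None);print(np.round(x,3),np.abs(A1@x-np.r_[r,p[:,2]]).max(),sv)
```

```text
0.710512616934354 43.9065191836562
t 4.2 q [ 0.49  0.46 -0.01  1.69  0.01  0.99 -1.39] pos [ 0.5415 -0.3339  0.1738] shift [ 0.165 -1.641  0.019] turn [ 0. -0. -0.]
t 4.2 q [ 0.49  0.46 -0.01  1.69  0.01  0.99 -1.39] pos [ 0.5415 -0.3339  0.1738] shift [ 0.165 -1.641  0.019] turn [-0.    -0.     0.238]
t 4.2 q [ 0.49  0.46 -0.01  1.69  0.01  0.99 -1.39] pos [ 0.5415 -0.3339  0.1738] shift [ 0.165 -1.641  0.019] turn [ 0.    -0.    -0.206]
[[-1.653  3.144]
 [-1.653  3.144]
 [-5.677  3.145]
 [-3.34   3.14 ]
 [-3.238  3.139]
 [-3.317  3.141]
 [-3.317  3.141]
 [-3.317  3.141]]
[ 0.552  0.463  0.002 -0.006  0.001 -0.072] 0.0003649767755438127 [4.89233004 4.89233004 0.21270561 0.21270561 0.14093668 0.14093668]
[ 0.556  0.464  0.003 -0.072] 0.0009508659677261999 [4.09926447 3.88988569 0.20835672 0.14631338]
```

>>> send_rows([
  [[0, -0.08, 0], [0, 0, 0], 1],
  [[0, -0.2, 0], [0, 0, 0], 1],
  [[0.05, -0.35, 0], [0, 0, 0], 1],
  [[0.05, -0.5, 0], [0, 0, 0], 1],
  [[0.1, -0.65, 0], [0, 0, 0], 1],
  [[0.1, -0.8, 0], [0, 0, 0], 1],
  [[0.1, -0.95, 0], [0, 0, 0], 1],
  [[0.1, -1, 0], [0, 0, 0], 1],
])

```text
time: 5.0
position: [0.6202, -0.1421, 0.1719]
ee_rot: [0.989, -0.146, -0.001, -0.002]
wrist_force: [-0.1, 0.2, -1.9]
finger_gap: 0.71
grip_force: 43.9
```

Run:
```python
from h import *
go([.66,-.01,.17],down(-107.1));go([.66,-.01,.064],down(-107.1))
```

```text
t 5.0 q [ 0.2   0.46 -0.06  1.69  0.03  0.99 -1.73] pos [ 0.6202 -0.1421  0.1719] shift [ 0.    -0.69   0.012] turn [-0.001  0.001  0.002]
t 5.0 q [ 0.2   0.46 -0.06  1.69  0.03  0.99 -1.73] pos [ 0.6202 -0.1421  0.1719] shift [ 0.002 -0.688  0.542] turn [-0.001  0.001  0.002]
```

>>> send_rows([
  [[0, -0.12, 0], [0, 0, 0], 1],
  [[0, -0.25, 0], [0, 0, 0], 1],
  [[0, -0.4, 0], [0, 0, 0], 1],
  [[0, -0.52, 0.05], [0, 0, 0], 1],
  [[0, -0.62, 0.12], [0, 0, 0], 1],
  [[0, -0.69, 0.2], [0, 0, 0], 1],
  [[0, -0.69, 0.28], [0, 0, 0], 1],
  [[0, -0.69, 0.3], [0, 0, 0], 1],
])

```text
time: 5.8
position: [0.6581, -0.018, 0.11]
ee_rot: [0.989, -0.149, -0.003, 0.001]
wrist_force: [-0.5, 0.4, -2.4]
finger_gap: 0.718
grip_force: 44.0
```

Run:
```python
from h import *
go([.66,-.01,.064],down(-107.1))
```

```text
t 5.8 q [ 0.02  0.56 -0.08  1.68  0.05  0.91 -1.95] pos [ 0.6581 -0.018   0.11  ] shift [-0.002 -0.042  0.23 ] turn [ 0.001  0.002 -0.   ]
```

>>> send_rows([
  [[0, 0, 0.05], [0, 0, 0], 1],
  [[0, 0, 0.1], [0, 0, 0], 1],
  [[0, 0, 0.15], [0, 0, 0], 1],
  [[0, 0, 0.19], [0, 0, 0], 1],
  [[0, 0, 0.22], [0, 0, 0], 1],
  [[0, 0, 0.235], [0, 0, 0], 1],
  [[0, 0, 0.235], [0, 0, 0], 1],
  [[0, 0, 0.235], [0, 0, 0], 1],
])

```text
time: 6.6
position: [0.6607, -0.0169, 0.0666]
ee_rot: [0.989, -0.149, 0.0, -0.0]
wrist_force: [-0.0, -0.5, -2.3]
finger_gap: 0.717
grip_force: 44.0
```

Run:
```python
from h import *
go([.66,-.01,.0625],down(-107.1)); s=robot.observe(); print(s["wrist_force"])
```

```text
t 6.6 q [ 0.01  0.61 -0.07  1.71  0.06  0.82 -1.96] pos [ 0.6607 -0.0169  0.0666] shift [-0.013 -0.032  0.021] turn [-0. -0. -0.]
[-0.01725162 -0.54138086 -2.26638685]
```

>>> send_rows([
  [[0, 0, 0.005], [0, 0, 0], 1],
  [[0, 0, 0.01], [0, 0, 0], 1],
  [[0, 0, 0.013], [0, 0, 0], 1],
  [[0, 0, 0.016], [0, 0, 0], 1],
  [[0, 0, 0.016], [0, 0, 0], 1],
  [[0, 0, 0.016], [0, 0, 0], 1],
  [[0, 0, 0.016], [0, 0, 0], 1],
  [[0, 0, 0.016], [0, 0, 0], 1],
])

```text
time: 7.4
position: [0.6604, -0.0169, 0.0632]
ee_rot: [0.989, -0.149, 0.0, 0.0]
wrist_force: [-1.2, -0.4, -1.8]
finger_gap: 0.712
grip_force: 44.0
```

Run:
```python
from h import *
go([.66,-.01,.0625],down(-107.1)); s=robot.observe(); print(s["wrist_force"],s["wrist_torque"])
C=cam("scene"); save(cv2.resize(C[0][190:290,190:310],None,fx=5,fy=5),"s2.png")
```

```text
t 7.4 q [ 0.01  0.62 -0.07  1.71  0.06  0.82 -1.96] pos [ 0.6604 -0.0169  0.0632] shift [-0.012 -0.033  0.003] turn [ 0. -0. -0.]
[-1.22402176 -0.36463719 -1.79554392] [-0.02659208 -0.0408869  -0.02707721]
```

View pics/s2.png

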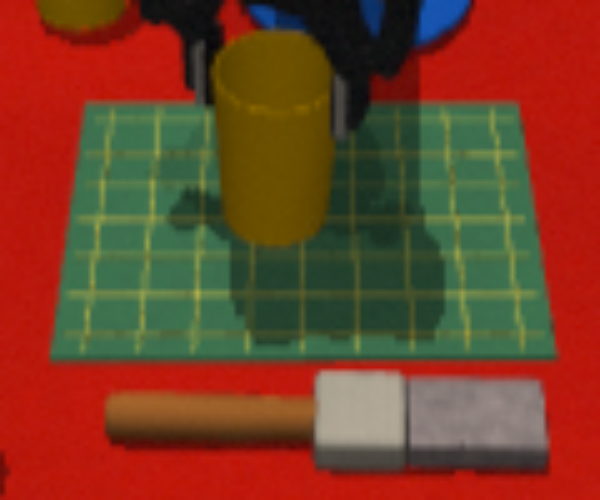

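The cup stands upright just at the mat, with its foot around crop (280,240). I lower until the force changes, then open.

>>> send_rows([
  [[0, 0, 0.004], [0, 0, 0], 1],
  [[0, 0, 0.006], [0, 0, 0], 1],
  [[0, 0, 0.008], [0, 0, 0], 1],
  [[0, 0, 0.01], [0, 0, 0], 1],
  [[0, 0, 0.01], [0, 0, 0], 1],
  [[0, 0, 0.01], [0, 0, 0], 1],
  [[0, 0, 0.01], [0, 0, 0], 1],
  [[0, 0, 0.01], [0, 0, 0], 1],
])

```text
time: 8.25
position: [0.6612, -0.0172, 0.0629]
ee_rot: [0.989, -0.149, 0.001, 0.0]
wrist_force: [-2.3, -1.6, 7.2]
finger_gap: 0.714
grip_force: 44.6
```

Contact shows as +7 N, so I open.

>>> send_rows([
  [[0, 0, 0], [0, 0, 0], 0.3],
  [[0, 0, 0], [0, 0, 0], 0],
  [[0, 0, 0], [0, 0, 0], -0.4],
  [[0, 0, 0], [0, 0, 0], -0.7],
  [[0, 0, 0], [0, 0, 0], -1],
  [[0, 0, 0], [0, 0, 0], -1],
  [[0, 0, 0], [0, 0, 0], -1],
  [[0, 0, 0], [0, 0, 0], -1],
])

```text
time: 9.05
position: [0.6603, -0.0169, 0.0609]
ee_rot: [0.989, -0.149, -0.0, 0.0]
wrist_force: [0.2, -0.2, 0.6]
finger_gap: 0.998
grip_force: 0.0
```

>>> send_rows([
  [[0, 0, -0.1], [0, 0, 0], -1],
  [[0, 0, -0.25], [0, 0, 0], -1],
  [[0, 0, -0.45], [0, 0, 0], -1],
  [[0, 0, -0.65], [0, 0, 0], -1],
  [[0, 0, -0.8], [0, 0, 0], -1],
  [[0, 0, -0.9], [0.05, 0, 0], -1],
  [[0, 0, -0.9], [0.1, 0, 0], -1],
  [[0, 0, -0.9], [0.15, 0, 0], -1],
])

```text
time: 9.85
position: [0.6615, -0.0167, 0.2436]
ee_rot: [0.963, -0.145, 0.036, -0.223]
wrist_force: [-1.3, 0.0, -2.0]
finger_gap: 1.002
grip_force: 0.0
```

```bash
cat >> h.py <<'E'
from scipy.optimize import least_squares
def fk(q,m):
    h,L1,L2,L3,o1,o7,o3,o5=m; Z=lambda t:R.from_euler("z",t); Y=lambda t:R.from_euler("y",t)
    A=Z(o1-q[0])*Y(q[1]); p=np.array([0,0,h])+A.apply([0,0,L1])
    A=A*Z(o3-q[2])*Y(q[3]); p=p+A.apply([0,0,L2])
    A=A*Z(o5-q[4])*Y(q[5]); p=p+A.apply([0,0,L3])
    return p,A*Z(o7-q[6])
def fit():
    D=[json.loads(l) for l in open("log.txt")]
    f=lambda m:np.concatenate([np.r_[(fk(d[0],m)[0]-d[1]),.3*(fk(d[0],m)[1].inv()*R.from_quat(d[2])).as_rotvec()] for d in D])
    best=min((least_squares(f,[.33,.55,.46,.4,-.05,o7,0,0]) for o7 in(-1.57,0,1.57,3.1)),key=lambda r:r.cost)
    return best.x,np.abs(best.fun).max()
LO=np.array([-2.59,-.33,-1.39,.1,-1.04,.21,-2.66]);HI=np.array([2.59,1.99,1.29,2.45,4.18,1.99,2.66])
def ik(p,Rg,m,q0):
    f=lambda q:np.r_[fk(q,m)[0]-p,.3*(fk(q,m)[1].inv()*Rg).as_rotvec(),.001*(q-q0)]
    r=least_squares(f,np.clip(q0,LO+.01,HI-.01),bounds=(LO,HI)); return r.x,np.abs(r.fun[:6]).max()
E
python3 - <<'E'
from h import *
s=log();print(s["position"],s["time"])
m,e=fit();print(np.round(m,4),e)
C=cam("top"); hsv=cv2.cvtColor(C[0],cv2.COLOR_RGB2HSV); save(C[0],"top3.png")
q0=np.array(s["q"])
for az in(60,75,90,105):
  for p in(25,35):
    for roll in(0,180):
      Rg=Rt(az,p,roll);q,er=ik(np.array([.66,-.017,.06])+Rg.apply([0,0,.019]),Rg,m,q0);print("mat",az,p,roll,np.round(q,2),round(er,4))
E
```

```text
[ 0.66148154 -0.01672429  0.2436148 ] 9.85
[ 0.2344  0.5548  0.4663  0.3042 -0.08    1.5187  0.022  -0.0143] 0.00908257093434206
mat 60 25 0 [ 0.9   1.01 -0.76  1.93 -1.04  0.59 -2.28] 0.0
mat 60 25 180 [ 1.14  1.38 -1.25  1.93  0.23  0.36 -0.23] 0.0
mat 60 35 0 [ 0.75  0.85 -0.6   1.93 -1.04  0.6  -2.39] 0.0
mat 60 35 180 [ 1.06  1.19 -1.16  1.93  0.2   0.36 -0.31] 0.0
mat 75 25 0 [ 0.58  0.91 -0.32  1.76 -1.04  1.06 -2.25] 0.0
mat 75 25 180 [ 1.05  1.33 -1.16  1.76 -0.01  0.69  0.09] 0.0
mat 75 35 0 [ 0.45  0.82 -0.18  1.78 -1.03  1.01 -2.31] 0.0
mat 75 35 180 [ 0.99  1.18 -1.09  1.78  0.02  0.67  0.  ] 0.0
mat 90 25 0 [ 0.47  0.95 -0.21  1.59 -0.88  1.31 -2.28] 0.0
mat 90 25 180 [ 0.92  1.26 -1.03  1.59 -0.13  1.01  0.29] 0.0
mat 90 35 0 [ 0.4   0.87 -0.15  1.62 -0.83  1.21 -2.33] 0.0
mat 90 35 180 [ 0.87  1.15 -0.98  1.62 -0.07  0.96  0.22] 0.0
mat 105 25 0 [ 0.39  1.02 -0.19  1.42 -0.72  1.51 -2.28] 0.0
mat 105 25 180 [ 0.78  1.24 -0.93  1.42 -0.14  1.3   0.41] 0.0
mat 105 35 0 [ 0.34  0.93 -0.14  1.47 -0.67  1.4  -2.3 ] 0.0
mat 105 35 180 [ 0.75  1.15 -0.9   1.47 -0.07  1.22  0.37] 0.0
```

View pics/top3.png

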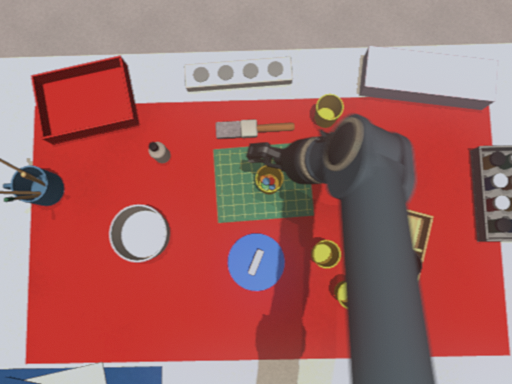

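The top view shows the cup standing on the mat at (268,181) with its pieces inside, the gripper clear of it and everything else unmoved. Now I plan the tipping hold and the pour.

```bash
cat >> h.py <<'E'
def pour(az,p,az2,p2,roll,phi,hz=.095,tub=(.5463,.2793),back=.015,gh=.055):
    """cup gripped at height gh; returns pour pose (TCP,R), tilt, rim centre, lowest lip"""
    c=Rt(az,p,roll).inv().apply([0,0,1]); Rp=Rt(az2,p2,roll+phi); a=Rp.apply(c)
    d=np.array([a[0],a[1],0]);d/=np.linalg.norm(d); low=np.array([0,0,-1.])-a*(-a[2]); low/=np.linalg.norm(low)
    off=a*(.09-gh)+low*.031
    lip=np.array([tub[0],tub[1],hz])-back*d; g=lip-off
    return g+Rp.apply([0,0,.019]),Rp,np.degrees(np.arccos(a[2])),g+a*(.09-gh),d
E
python3 - <<'E'
from h import *
C=cam("top");hsv=cv2.cvtColor(C[0],cv2.COLOR_RGB2HSV);m_=cv2.inRange(hsv,(20,120,60),(36,255,255));m_[:160]=0;m_[205:]=0;m_[:,:245]=0;m_[:,290:]=0
w=np.array([ray(C,u,v,.093)[:2] for v,u in np.argwhere(m_)],np.float32); print("cup",cv2.minEnclosingCircle(w))
s=robot.observe();m,e=fit();q0=np.array(s["q"]);print(np.round(q0,2))
for az in(75,90,100):
 for p in(25,32):
  for roll in(0,180):
   Rg=Rt(az,p,roll);g=np.array([.66,-.017,.058])
   q,er=ik(g+Rg.apply([0,0,.019]),Rg,m,q0)
   for az2 in(70,90):
    for p2 in(0,15):
     for phi in(-130,130):
      P,Rp,t,rim,d=pour(az,p,az2,p2,roll,phi)
      q2=q
      for k in(.25,.5,.75,1):
        Rk=Rt(az+(az2-az)*k,p+(p2-p)*k,roll+phi*k); pk=g+Rg.apply([0,0,.019]);pk=pk+(P-pk)*k; q2,er2=ik(pk,Rk,m,q2)
      if er2<.002: print(az,p,roll,"|",az2,p2,phi,round(t),np.round(P,3),"rim",np.round(rim,3),np.round(d,1),np.round(q,2),np.round(q2,2),round(er2,4))
E
```

```text
cup ((0.6595150828361511, -0.01818394847214222), 0.03284166753292084)
[ 0.34  0.44 -0.23  1.64 -0.4   1.03 -1.54]
75 25 0 | 90 0 -130 126 [0.568 0.312 0.141] rim [0.544 0.278 0.12 ] [-0.9 -0.5  0. ] [ 0.58  0.91 -0.32  1.76 -1.04  1.06 -2.25] [ 0.67  1.35 -1.11  1.95 -0.87  0.63 -0.02] 0.0
75 25 0 | 90 15 -130 117 [0.571 0.318 0.134] rim [0.547 0.28  0.123] [-0.8 -0.6  0. ] [ 0.58  0.91 -0.32  1.76 -1.04  1.06 -2.25] [ 0.62  1.15 -1.08  1.96 -0.77  0.53 -0.24] 0.0
75 25 180 | 90 0 -130 126 [0.568 0.312 0.141] rim [0.544 0.278 0.12 ] [-0.9 -0.5  0. ] [ 1.05  1.33 -1.16  1.76 -0.    0.69  0.08] [ 0.76  1.64 -1.39  1.95 -0.14  0.46  2.5 ] 0.0
75 25 180 | 90 0 130 126 [0.525 0.312 0.141] rim [0.549 0.278 0.12 ] [ 0.9 -0.5  0. ] [ 1.05  1.33 -1.16  1.76 -0.    0.69  0.08] [ 0.68  1.31 -1.07  2.06 -1.    0.63 -1.27] 0.0
75 25 180 | 90 15 -130 117 [0.571 0.318 0.134] rim [0.547 0.28  0.123] [-0.8 -0.6  0. ] [ 1.05  1.33 -1.16  1.76 -0.    0.69  0.08] [ 0.72  1.45 -1.39  1.96  0.15  0.41  2.1 ] 0.0
75 25 180 | 90 15 130 117 [0.521 0.318 0.134] rim [0.546 0.28  0.123] [ 0.8 -0.6  0. ] [ 1.05 
[... 4751 characters left out ...]
130 123 [0.568 0.316 0.14 ] rim [0.545 0.278 0.121] [-0.8 -0.6  0. ] [ 0.8   1.18 -0.93  1.51 -0.09  1.16  0.34] [ 0.75  1.64 -1.39  1.96 -0.14  0.45  2.5 ] 0.0
100 32 180 | 90 0 130 123 [0.525 0.316 0.14 ] rim [0.548 0.278 0.121] [ 0.8 -0.6  0. ] [ 0.8   1.18 -0.93  1.51 -0.09  1.16  0.34] [ 0.66  1.29 -1.05  2.05 -1.04  0.65 -1.24] 0.0
100 32 180 | 90 15 -130 113 [0.571 0.323 0.132] rim [0.548 0.281 0.124] [-0.7 -0.7  0. ] [ 0.8   1.18 -0.93  1.51 -0.09  1.16  0.34] [ 0.71  1.45 -1.39  1.96  0.16  0.41  2.09] 0.0
100 32 180 | 90 15 130 113 [0.521 0.323 0.132] rim [0.544 0.281 0.124] [ 0.7 -0.7  0. ] [ 0.8   1.18 -0.93  1.51 -0.09  1.16  0.34] [ 0.59  1.06 -1.    2.08 -1.04  0.56 -1.37] 0.0
```

Run:
```python
from h import *
Rg=Rt(90,25,0); go([.66,-.14,.22],Rg)
m,e=fit(); q,er=ik(np.array([.66,-.14,.22]),Rg,m,robot.observe()["q"]);print(np.round(q,2),er)
```

```text
t 9.95 q [ 0.34  0.44 -0.23  1.64 -0.4   1.03 -1.54] pos [ 0.6588 -0.0255  0.2387] shift [ 0.181  0.53  -0.151] turn [ 0.11  -0.219  0.406]
[ 0.59  0.81 -0.16  1.38 -0.81  1.65 -2.45] 3.0723836440965295e-06
```

>>> send_rows([
  [[0.03, 0.1, -0.1], [0.011, -0.022, 0.041], -1],
  [[0.06, 0.2, -0.15], [0.022, -0.044, 0.081], -1],
  [[0.09, 0.3, -0.15], [0.033, -0.066, 0.122], -1],
  [[0.12, 0.4, -0.15], [0.044, -0.088, 0.162], -1],
  [[0.15, 0.48, -0.15], [0.055, -0.11, 0.203], -1],
  [[0.18, 0.53, -0.15], [0.066, -0.131, 0.244], -1],
  [[0.18, 0.53, -0.15], [0.077, -0.153, 0.284], -1],
  [[0.18, 0.53, -0.15], [0.085, -0.17, 0.315], -1],
])

```text
time: 10.75
position: [0.6627, -0.1315, 0.2203]
ee_rot: [0.718, -0.515, -0.303, -0.357]
wrist_force: [0.0, -0.4, -0.0]
finger_gap: 1.005
grip_force: 0.0
```

Run:
```python
from h import *
go([.66,-.15,.16],Rt(90,25,0)); go([.66,-.1175,.1045],Rt(90,25,0),1)
```

```text
t 10.75 q [ 0.51  0.77 -0.1   1.35 -0.74  1.61 -2.18] pos [ 0.6627 -0.1315  0.2203] shift [0.286 0.094 0.094] turn [ 0.029 -0.048  0.091]
t 10.75 q [ 0.51  0.77 -0.1   1.35 -0.74  1.61 -2.18] pos [ 0.6627 -0.1315  0.2203] shift [0.411 0.104 0.477] turn [ 0.029 -0.048  0.091]
```

>>> send_rows([
  [[0, 0, 0], [0.012, -0.02, 0.04], -1],
  [[0.1, 0.03, 0.05], [0.024, -0.04, 0.075], -1],
  [[0.2, 0.06, 0.1], [0.029, -0.048, 0.091], -1],
  [[0.28, 0.08, 0.2], [0.029, -0.048, 0.091], -1],
  [[0.35, 0.1, 0.3], [0.029, -0.048, 0.091], -1],
  [[0.41, 0.104, 0.4], [0.029, -0.048, 0.091], -1],
  [[0.41, 0.104, 0.47], [0.029, -0.048, 0.091], -1],
  [[0.41, 0.104, 0.47], [0.029, -0.048, 0.091], -1],
])

```text
time: 11.55
position: [0.6603, -0.0977, 0.0984]
ee_rot: [0.598, -0.593, -0.38, -0.381]
wrist_force: [-0.3, -0.0, 0.9]
finger_gap: 1.0
grip_force: 0.0
```

Run:
```python
from h import *
C=cam("wrist");im=C[0].copy()
for x,z in((.031,.093),(.026,.003)):
  for t in np.arange(0,6.28,.2):
    u=proj(C,[.66+x*np.cos(t),-.0175+x*np.sin(t),z]); cv2.circle(im,tuple(int(v) for v in u),1,(255,0,255),-1)
save(im,"w2.png")
go([.66,-.0175,.058],Rt(90,25,0),1)
```

```text
t 11.6 q [ 0.52  0.93 -0.09  1.46 -0.89  1.5  -2.25] pos [ 0.6609 -0.0993  0.0995] shift [0.016 0.005 0.553] turn [0.    0.    0.002]
```

View pics/w2.png

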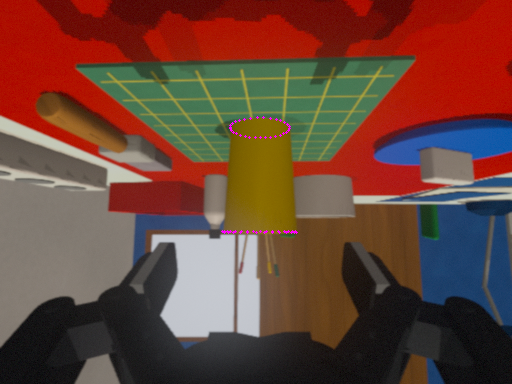

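The wrist view (upside down) shows the cup between the fingers, rim at (262,232) and foot at (260,127). Both projected circles lie on it.

>>> send_rows([
  [[0.01, 0, 0.08], [0, 0, 0], -1],
  [[0.01, 0, 0.16], [0, 0, 0], -1],
  [[0.01, 0, 0.25], [0, 0, 0], -1],
  [[0.01, 0, 0.34], [0, 0, 0], -1],
  [[0.01, 0, 0.43], [0, 0, 0], -1],
  [[0.01, 0, 0.5], [0, 0, 0], -1],
  [[0.01, 0, 0.55], [0, 0, 0], -1],
  [[0.01, 0, 0.55], [0, 0, 0], -1],
])

```text
time: 12.4
position: [0.6607, -0.0001, 0.0506]
ee_rot: [0.598, -0.594, -0.379, -0.382]
wrist_force: [0.2, -0.1, 0.1]
finger_gap: 0.996
grip_force: 0.0
```

>>> send_rows([
  [[0, 0, 0], [0, 0, 0], -0.5],
  [[0, 0, 0], [0, 0, 0], -0.2],
  [[0, 0, 0], [0, 0, 0], 0],
  [[0, 0, 0], [0, 0, 0], 1],
  [[0, 0, 0], [0, 0, 0], 1],
  [[0, 0, 0], [0, 0, 0], 1],
  [[0, 0, 0], [0, 0, 0], 1],
  [[0, 0, 0], [0, 0, 0], 1],
], grip_force=50)

```text
time: 13.2
position: [0.6615, -0.0026, 0.0514]
ee_rot: [0.598, -0.595, -0.378, -0.382]
wrist_force: [-1.8, -3.7, 5.7]
finger_gap: 0.682
grip_force: 52.4
```

Run:
```python
from h import *
Rg=Rt(90,25,0)
go([.66,-.0175,.058],Rg,1)
for y,z,p in((-.0175,.18,25),(.1,.2,12),(.18,.2,0)):go([.65,y,z],Rt(90,p,0),1)
```

```text
t 13.2 q [ 0.44  0.95 -0.15  1.58 -0.96  1.32 -2.2 ] pos [ 0.6615 -0.0026  0.0514] shift [0.002 0.007 0.014] turn [-0.001  0.     0.002]
t 13.2 q [ 0.44  0.95 -0.15  1.58 -0.96  1.32 -2.2 ] pos [ 0.6615 -0.0026  0.0514] shift [-0.552  0.052 -0.244] turn [-0.001  0.     0.002]
t 13.2 q [ 0.44  0.95 -0.15  1.58 -0.96  1.32 -2.2 ] pos [ 0.6615 -0.0026  0.0514] shift [-0.912  0.051  0.244] turn [-0.001 -0.072  0.003]
t 13.2 q [ 0.44  0.95 -0.15  1.58 -0.96  1.32 -2.2 ] pos [ 0.6615 -0.0026  0.0514] shift [-1.1    0.051  0.6  ] turn [-0.    -0.139  0.003]
```

>>> send_rows([
  [[-0.05, 0, -0.02], [0, 0, 0], 1],
  [[-0.15, 0, -0.07], [0, 0, 0], 1],
  [[-0.3, 0, -0.13], [0, 0, 0], 1],
  [[-0.45, 0, -0.19], [0, 0, 0], 1],
  [[-0.6, 0, -0.24], [0, -0.02, 0], 1],
  [[-0.7, 0, -0.2], [0, -0.05, 0], 1],
  [[-0.8, 0, -0.15], [0, -0.08, 0], 1],
  [[-0.85, 0, -0.1], [0, -0.1, 0], 1],
])

```text
time: 14.0
position: [0.66, 0.0526, 0.2141]
ee_rot: [0.532, -0.527, -0.467, -0.471]
wrist_force: [0.6, -0.0, -3.3]
finger_gap: 0.678
grip_force: 53.3
```

Run:
```python
from h import *
print(robot.observe()["finger_gap"])
P,Rp,t,rim,d=pour(90,25,90,0,0,-130); print(P,t,rim)
go(P+[0,-.02,.08],Rt(90,0,-20)); go(P,Rp)
m,e=fit();print(e); q=np.array(robot.observe()["q"])
for k in (-20,-60,-100,-130): q,er=ik(P+[0,0,.05],Rt(90,0,k),m,q);print(k,np.round(q,2),round(er,4))
```

```text
0.6775475526621353
[0.56798616 0.31150083 0.14058606] 125.63104238680305 [0.54368664 0.27770919 0.12019634]
t 14.0 q [ 0.61  0.89 -0.47  1.6  -1.03  1.42 -2.35] pos [0.66   0.0526 0.2141] shift [-0.181  0.459  1.182] turn [ 0.007 -0.038 -0.108]
t 14.0 q [ 0.61  0.89 -0.47  1.6  -1.03  1.42 -2.35] pos [0.66   0.0526 0.2141] shift [0.204 0.462 1.33 ] turn [ 0.044 -0.02  -0.718]
0.008701568439675166
-20 [ 0.65  1.19 -1.04  1.95 -1.04  0.75 -1.88] 0.0
-60 [ 0.71  1.32 -1.18  1.95 -0.83  0.63 -1.34] 0.0
-100 [ 0.75  1.45 -1.3   1.95 -0.55  0.54 -0.87] 0.0
-130 [ 0.77  1.53 -1.37  1.95 -0.33  0.5  -0.54] 0.0
```

Run:
```python
from h import *
m,e=fit(); q00=np.array(robot.observe()["q"])
for az2 in(90,105,120):
 for p2 in(0,8):
  P,Rp,t,rim,d=pour(90,25,az2,p2,0,-130,hz=.11); q=q00
  print(az2,p2,np.round(P,3),round(t),np.round(d,2))
  for k,dz in ((-20,.06),(-60,.04),(-100,.02),(-130,0)): q,er=ik(P+[0,0,dz],Rt(az2,p2,k),m,q);print("  ",k,np.round(q,2),round(er,4))
```

```text
90 0 [0.568 0.312 0.156] 126 [-0.85 -0.52  0.  ]
   -20 [ 0.67  1.15 -1.07  1.95 -1.04  0.75 -1.92] 0.0
   -60 [ 0.72  1.32 -1.19  1.95 -0.81  0.62 -1.37] 0.0
   -100 [ 0.75  1.48 -1.29  1.94 -0.52  0.53 -0.88] 0.0
   -130 [ 0.77  1.59 -1.34  1.94 -0.28  0.5  -0.53] 0.0
90 8 [0.57  0.315 0.152] 121 [-0.81 -0.58  0.  ]
   -20 [ 0.62  1.02 -1.02  1.95 -1.04  0.74 -2.  ] 0.0
   -60 [ 0.68  1.18 -1.15  1.95 -0.82  0.61 -1.43] 0.0
   -100 [ 0.72  1.33 -1.25  1.95 -0.52  0.51 -0.94] 0.0
   -130 [ 0.74  1.45 -1.3   1.94 -0.28  0.47 -0.59] 0.0
105 0 [0.559 0.316 0.156] 126 [-0.69 -0.72  0.  ]
   -20 [ 0.42  0.99 -0.75  1.78 -1.04  1.2  -1.97] 0.0
   -60 [ 0.49  1.1  -0.88  1.78 -0.91  1.1  -1.33] 0.0
   -100 [ 0.56  1.24 -1.01  1.77 -0.74  0.99 -0.73] 0.0
   -130 [ 0.61  1.36 -1.11  1.77 -0.57  0.92 -0.3 ] 0.0
105 8 [0.56  0.32  0.152] 121 [-0.63 -0.77  0.  ]
   -20 [ 0.35  0.88 -0.66  1.78 -1.04  1.18 -2.  ] 0.0
   -60 [ 0.43  0.98 -0.79  1.78 -0.93  1.08 -1.35] 0.0
   -100 [ 0.51  1.1  -0.93  1.78 -0.77  0.98 -0.74] 0.0
   -130 [ 0.56  1.21 -1.03  1.78 -0.61  0.9  -0.31] 0.0
120 0 [0.549 0.318 0.156] 126 [-0.48 -0.88  0.  ]
   -20 [ 0.29  1.01 -0.67  1.61 -0.9   1.45 -2.06] 0.0
   -60 [ 0.37  1.11 -0.81  1.61 -0.77  1.36 -1.43] 0.0
   -100 [ 0.44  1.24 -0.96  1.6  -0.61  1.27 -0.83] 0.0
   -130 [ 0.49  1.35 -1.07  1.6  -0.46  1.21 -0.4 ] 0.0
120 8 [0.549 0.322 0.152] 121 [-0.41 -0.91  0.  ]
   -20 [ 0.27  0.94 -0.64  1.62 -0.85  1.39 -2.1 ] 0.0
   -60 [ 0.35  1.04 -0.79  1.62 -0.72  1.3  -1.47] 0.0
   -100 [ 0.43  1.16 -0.95  1.62 -0.56  1.21 -0.87] 0.0
   -130 [ 0.48  1.28 -1.07  1.61 -0.4   1.16 -0.44] 0.0
```

Run:
```python
from h import *
P,Rp,t,rim,d=pour(90,25,110,2,0,-130,hz=.105); print(P,t,rim,d)
go(P+[0,-.03,.07],Rt(110,2,-15))
```

```text
[0.5557637  0.31795761 0.14972343] 124.57324920884686 [0.54472338 0.2772436  0.13052544] [-0.60844291 -0.79359765  0.        ]
t 14.0 q [ 0.61  0.89 -0.47  1.6  -1.03  1.42 -2.35] pos [0.66   0.0526 0.2141] shift [-0.175  0.52   1.165] turn [-0.107 -0.042 -0.088]
```

>>> send_rows([
  [[-0.02, 0.05, 0.12], [0, 0, 0], 1],
  [[-0.05, 0.12, 0.25], [-0.015, -0.006, -0.012], 1],
  [[-0.08, 0.2, 0.4], [-0.03, -0.012, -0.025], 1],
  [[-0.1, 0.28, 0.55], [-0.045, -0.018, -0.037], 1],
  [[-0.12, 0.35, 0.7], [-0.06, -0.024, -0.05], 1],
  [[-0.14, 0.42, 0.85], [-0.075, -0.03, -0.062], 1],
  [[-0.16, 0.48, 0.97], [-0.09, -0.036, -0.075], 1],
  [[-0.175, 0.52, 1], [-0.107, -0.042, -0.088], 1],
])

```text
time: 14.8
position: [0.5528, 0.2577, 0.2232]
ee_rot: [0.639, -0.33, -0.515, -0.467]
wrist_force: [0.1, -0.2, -0.7]
finger_gap: 0.683
grip_force: 53.4
```

Run:
```python
from h import *
P,Rp,t,rim,d=pour(90,25,110,2,0,-130,hz=.105)
s=robot.observe();print(s["finger_gap"])
for k,dz in((-60,.05),(-75,.04)):
  go(pour(90,25,110,2,0,-130,hz=.105)[0]+[0,0,dz],Rt(110,2,k))
```

```text
0.6825903956104665
t 14.8 q [ 0.43  0.93 -0.67  1.72 -0.96  1.36 -2.09] pos [0.5528 0.2577 0.2232] shift [ 0.135 -0.088  0.281] turn [ 0.002  0.002 -0.251]
t 14.8 q [ 0.43  0.93 -0.67  1.72 -0.96  1.36 -2.09] pos [0.5528 0.2577 0.2232] shift [ 0.183 -0.075  0.283] turn [ 0.002  0.002 -0.334]
```

>>> send_rows([
  [[0.02, -0.02, 0.05], [0, 0, -0.042], 1],
  [[0.04, -0.03, 0.1], [0, 0, -0.084], 1],
  [[0.06, -0.04, 0.15], [0, 0, -0.126], 1],
  [[0.09, -0.05, 0.2], [0, 0, -0.168], 1],
  [[0.12, -0.06, 0.24], [0, 0, -0.21], 1],
  [[0.15, -0.07, 0.28], [0, 0, -0.252], 1],
  [[0.18, -0.075, 0.28], [0, 0, -0.294], 1],
  [[0.18, -0.075, 0.28], [0.002, 0.002, -0.334], 1],
])

```text
time: 15.6
position: [0.5592, 0.3146, 0.1885]
ee_rot: [0.72, 0.03, -0.205, -0.663]
wrist_force: [-0.6, 0.0, -2.8]
finger_gap: 0.679
grip_force: 53.5
```

Run:
```python
from h import *
P,Rp,t,rim,d=pour(90,25,110,2,0,-130,hz=.105)
s=robot.observe();print(s["finger_gap"]); go(P,Rp)
c=Rt(90,25,0).inv().apply([0,0,1]);Rn=R.from_quat(s["ee_rot"]);a=Rn.apply(c);g=s["position"]-Rn.apply([0,0,.019]);print("axis",a,"rim",g+a*.035)
```

```text
0.678962422005944
t 15.6 q [ 0.47  1.08 -0.89  1.7  -0.84  1.13 -1.11] pos [0.5592 0.3146 0.1885] shift [0.039 0.189 0.029] turn [ 0.001 -0.002 -0.304]
axis [-0.68708305 -0.68330265  0.24701088] rim [0.54153779 0.27277604 0.19782773]
```

>>> send_rows([
  [[0.01, 0.05, 0], [0, 0, -0.03], 1],
  [[0.02, 0.1, 0.01], [0, 0, -0.06], 1],
  [[0.03, 0.15, 0.02], [0, 0, -0.1], 1],
  [[0.04, 0.19, 0.03], [0, 0, -0.14], 1],
  [[0.04, 0.19, 0.03], [0, 0, -0.18], 1],
  [[0.04, 0.19, 0.03], [0, 0, -0.22], 1],
  [[0.04, 0.19, 0.03], [0, 0, -0.265], 1],
  [[0.04, 0.19, 0.03], [0, 0, -0.304], 1],
])

```text
time: 16.4
position: [0.5559, 0.3177, 0.1502]
ee_rot: [-0.625, -0.358, -0.123, 0.683]
wrist_force: [-0.4, -0.2, -1.5]
finger_gap: 0.68
grip_force: 53.4
```

>>> send_rows([
  [[0, 0, 0], [0, 0, -0.03], 1],
  [[0, 0, 0], [0, 0, -0.06], 1],
  [[0, 0, 0], [0, 0, -0.03], 1],
  [[0, 0, 0], [0, 0, 0.01], 1],
  [[0, 0, 0], [0, 0, -0.03], 1],
  [[0, 0, 0], [0, 0, -0.06], 1],
  [[0, 0, 0], [0, 0, -0.06], 1],
  [[0, 0, 0], [0, 0, -0.06], 1],
])

```text
time: 17.2
position: [0.5558, 0.3176, 0.1508]
ee_rot: [-0.59, -0.413, -0.184, 0.669]
wrist_force: [0.0, -0.5, -1.1]
finger_gap: 0.678
grip_force: 53.4
```

Run:
```python
from h import *
s=log();print(s["finger_gap"],s["wrist_force"],np.round(s["q"],2))
c=Rt(90,25,0).inv().apply([0,0,1]);Rn=R.from_quat(s["ee_rot"]);a=Rn.apply(c);g=s["position"]-Rn.apply([0,0,.019]);print("axis",a,"rim",g+a*.035)
A=cam("top")[0][170:290,80:240];B=cam("scene")[0][120:240,290:450]
save(np.hstack([cv2.resize(x,(400,300)) for x in(A,B)]),"p1.png")
```

```text
0.6780311800533314 [ 0.04891364 -0.4916325  -1.12384233] [ 0.57  1.29 -1.11  1.7  -0.55  0.98 -0.13]
axis [-0.39458259 -0.61527572 -0.68245173] rim [0.54830692 0.27818295 0.12759056]
```

View pics/p1.png

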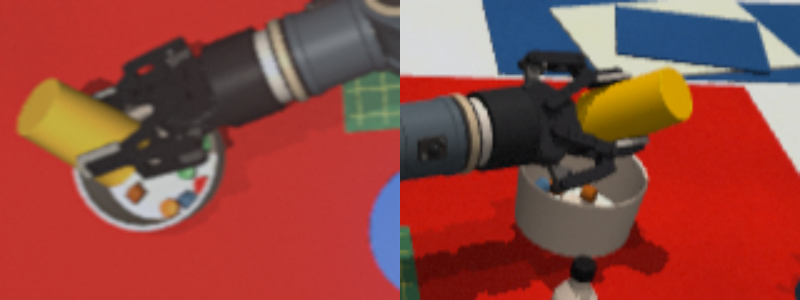

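The cup is tipped at tub (130,180 in the crop). At least five pieces are visible in the tub and others may be hidden by the cup. I rock it once more and then lift it, still tipped, to count.

>>> send_rows([
  [[0, 0, 0], [0, 0, 0.04], 1],
  [[0, 0, 0], [0, 0, 0.07], 1],
  [[0, 0, 0], [0, 0, 0.03], 1],
  [[0, 0, 0], [0, 0, -0.02], 1],
  [[0, 0, 0], [0, 0, -0.06], 1],
  [[0, 0, 0], [0, 0, -0.06], 1],
  [[0, 0, 0], [0, 0, -0.06], 1],
  [[0, 0, 0], [0, 0, -0.06], 1],
])

```text
time: 18.1
position: [0.5556, 0.3175, 0.1511]
ee_rot: [-0.548, -0.466, -0.246, 0.649]
wrist_force: [-0.4, -0.4, -0.6]
finger_gap: 0.679
grip_force: 53.4
```

Run:
```python
from h import *
s=robot.observe();p=np.array(s["position"]);Rn=R.from_quat(s["ee_rot"]); go(p+[0,0,.05],Rn);go(p+[.03,-.06,.06],Rn)
```

```text
t 18.1 q [ 0.59  1.32 -1.15  1.69 -0.5   0.96  0.01] pos [0.5556 0.3175 0.1511] shift [ 0.219 -0.12  -0.009] turn [0. 0. 0.]
t 18.1 q [ 0.59  1.32 -1.15  1.69 -0.5   0.96  0.01] pos [0.5556 0.3175 0.1511] shift [ 0.272 -0.103 -0.344] turn [0. 0. 0.]
```

>>> send_rows([
  [[0.05, -0.03, 0], [0, 0, 0], 1],
  [[0.1, -0.06, 0], [0, 0, 0], 1],
  [[0.15, -0.08, -0.03], [0, 0, 0], 1],
  [[0.2, -0.1, -0.08], [0, 0, 0], 1],
  [[0.24, -0.1, -0.16], [0, 0, 0], 1],
  [[0.27, -0.1, -0.25], [0, 0, 0], 1],
  [[0.27, -0.1, -0.34], [0, 0, 0], 1],
  [[0.27, -0.1, -0.34], [0, 0, 0], 1],
])

```text
time: 18.9
position: [0.5889, 0.2552, 0.2107]
ee_rot: [-0.549, -0.466, -0.25, 0.647]
wrist_force: [0.1, -1.3, -2.1]
finger_gap: 0.676
grip_force: 53.4
```

Run:
```python
from h import *
C=cam("top")
A=C[0][185:285,90:190];B=cam("wrist")[0]
save(np.hstack([cv2.resize(A,(400,400),interpolation=cv2.INTER_CUBIC),cv2.resize(B,(400,300))[:].copy() if 0 else np.vstack([cv2.resize(B,(400,300)),np.zeros((100,400,3),np.uint8)])]),"p2.png")
```

```text
(no output)
```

View pics/p2.png

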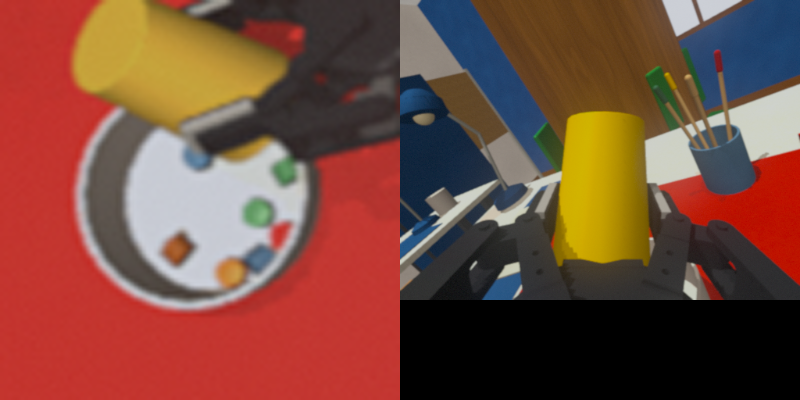

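All seven pieces are in the tub: blue (197,155), green (285,170) and (260,212), red (282,235), blue (258,258), orange (232,272) and brown (178,250). Now I bring the cup back upright to the mat.

Run:
```python
from h import *
go([.62,.17,.22],Rt(103,8,-90),1)
```

```text
t 19.0 q [ 0.66  1.24 -1.17  1.63 -0.5   1.1  -0.07] pos [0.5859 0.2577 0.2108] shift [ 0.029  0.013 -0.378] turn [-0.049  0.015  0.343]
```

>>> send_rows([
  [[0, 0, -0.05], [-0.006, 0.002, 0.043], 1],
  [[0, 0, -0.1], [-0.012, 0.004, 0.086], 1],
  [[0.01, 0, -0.15], [-0.018, 0.006, 0.129], 1],
  [[0.01, 0.01, -0.2], [-0.024, 0.008, 0.172], 1],
  [[0.02, 0.01, -0.25], [-0.03, 0.01, 0.215], 1],
  [[0.03, 0.01, -0.3], [-0.036, 0.012, 0.258], 1],
  [[0.03, 0.01, -0.35], [-0.042, 0.014, 0.3], 1],
  [[0.03, 0.01, -0.38], [-0.049, 0.015, 0.343], 1],
])

```text
time: 19.8
position: [0.6147, 0.1887, 0.2174]
ee_rot: [0.75, 0.084, -0.077, -0.652]
wrist_force: [0.3, -0.7, -1.9]
finger_gap: 0.679
grip_force: 53.4
```

Run:
```python
from h import *
go([.66,.06,.2],Rt(94,20,-28),1)
```

```text
t 19.8 q [ 0.64  1.01 -0.88  1.63 -0.73  1.21 -0.99] pos [0.6147 0.1887 0.2174] shift [ 0.09   0.2   -0.568] turn [-0.033  0.081  0.353]
```

>>> send_rows([
  [[0.01, 0.02, -0.07], [-0.004, 0.01, 0.044], 1],
  [[0.02, 0.05, -0.14], [-0.008, 0.02, 0.088], 1],
  [[0.03, 0.08, -0.21], [-0.012, 0.03, 0.132], 1],
  [[0.05, 0.1, -0.28], [-0.016, 0.04, 0.176], 1],
  [[0.06, 0.13, -0.35], [-0.02, 0.05, 0.22], 1],
  [[0.07, 0.15, -0.42], [-0.025, 0.06, 0.264], 1],
  [[0.08, 0.18, -0.5], [-0.03, 0.07, 0.308], 1],
  [[0.09, 0.2, -0.57], [-0.033, 0.081, 0.353], 1],
])

```text
time: 20.6
position: [0.6589, 0.0781, 0.1934]
ee_rot: [0.716, -0.398, -0.313, -0.481]
wrist_force: [0.4, -0.6, -0.8]
finger_gap: 0.68
grip_force: 53.4
```

Run:
```python
from h import *
go([.66,-.0175,.13],Rt(90,25,0),1)
```

```text
t 20.6 q [ 0.58  0.84 -0.54  1.58 -0.83  1.28 -2.  ] pos [0.6589 0.0781 0.1934] shift [ 0.405  0.239 -0.246] turn [0.013 0.033 0.163]
```

>>> send_rows([
  [[0.05, 0.03, -0.05], [0.003, 0.008, 0.04], 1],
  [[0.1, 0.06, -0.1], [0.006, 0.016, 0.08], 1],
  [[0.17, 0.1, -0.15], [0.01, 0.024, 0.12], 1],
  [[0.25, 0.15, -0.2], [0.013, 0.033, 0.163], 1],
  [[0.33, 0.2, -0.25], [0.013, 0.033, 0.163], 1],
  [[0.4, 0.24, -0.25], [0.013, 0.033, 0.163], 1],
  [[0.405, 0.24, -0.246], [0.013, 0.033, 0.163], 1],
  [[0.405, 0.24, -0.246], [0.013, 0.033, 0.163], 1],
])

```text
time: 21.4
position: [0.6608, -0.0002, 0.1214]
ee_rot: [0.598, -0.594, -0.379, -0.382]
wrist_force: [0.8, 0.4, -0.6]
finger_gap: 0.68
grip_force: 53.3
```

Run:
```python
from h import *
go([.66,-.0175,.061],Rt(90,25,0),1);go([.66,-.0175,.058],Rt(90,25,0),1)
```

```text
t 21.4 q [ 0.58  0.88 -0.37  1.58 -0.83  1.28 -2.37] pos [ 6.608e-01 -2.000e-04  1.214e-01] shift [0.311 0.007 0.144] turn [-0.     0.001  0.002]
t 21.4 q [ 0.58  0.88 -0.37  1.58 -0.83  1.28 -2.37] pos [ 6.608e-01 -2.000e-04  1.214e-01] shift [0.324 0.007 0.15 ] turn [-0.     0.001  0.002]
```

>>> send_rows([
  [[0.06, 0, 0.03], [0, 0, 0], 1],
  [[0.12, 0, 0.06], [0, 0, 0], 1],
  [[0.18, 0, 0.09], [0, 0, 0], 1],
  [[0.24, 0, 0.11], [0, 0, 0], 1],
  [[0.28, 0, 0.13], [0, 0, 0], 1],
  [[0.3, 0, 0.14], [0, 0, 0], 1],
  [[0.311, 0, 0.144], [0, 0, 0], 1],
  [[0.311, 0, 0.144], [0, 0, 0], 1],
])

```text
time: 22.2
position: [0.6618, -0.0016, 0.0534]
ee_rot: [0.598, -0.595, -0.378, -0.382]
wrist_force: [0.0, -0.4, -1.2]
finger_gap: 0.678
grip_force: 53.4
```

>>> send_rows([
  [[0.003, 0, 0.001], [0, 0, 0], 1],
  [[0.006, 0, 0.003], [0, 0, 0], 1],
  [[0.009, 0, 0.004], [0, 0, 0], 1],
  [[0.012, 0, 0.006], [0, 0, 0], 1],
  [[0.012, 0, 0.006], [0, 0, 0], 1],
  [[0.012, 0, 0.006], [0, 0, 0], 1],
  [[0.012, 0, 0.006], [0, 0, 0], 1],
  [[0.012, 0, 0.006], [0, 0, 0], 1],
])

```text
time: 23.0
position: [0.6619, -0.0014, 0.0513]
ee_rot: [0.598, -0.594, -0.378, -0.382]
wrist_force: [-0.7, -1.2, 2.4]
finger_gap: 0.677
grip_force: 53.4
```

Contact is made (force up to +2.4 N), so I open gently and back off along the tool.

>>> send_rows([
  [[0.003, 0, 0.001], [0, 0, 0], 1],
  [[0.003, 0, 0.001], [0, 0, 0], 0.3],
  [[0.003, 0, 0.001], [0, 0, 0], 0],
  [[0.003, 0, 0.001], [0, 0, 0], -0.4],
  [[0.003, 0, 0.001], [0, 0, 0], -0.7],
  [[0.003, 0, 0.001], [0, 0, 0], -1],
  [[0.003, 0, 0.001], [0, 0, 0], -1],
  [[0.003, 0, 0.001], [0, 0, 0], -1],
])

```text
time: 23.8
position: [0.6617, -0.0016, 0.0497]
ee_rot: [0.598, -0.595, -0.377, -0.382]
wrist_force: [0.3, -0.3, 0.4]
finger_gap: 1.0
grip_force: 0.0
```

>>> send_rows([
  [[0, 0, -0.05], [0, 0, 0], -1],
  [[0, 0, -0.13], [0, 0, 0], -1],
  [[0, 0, -0.23], [0, 0, 0], -1],
  [[0, 0, -0.35], [0, 0, 0], -1],
  [[0, 0, -0.5], [0, 0, 0], -1],
  [[-0.1, 0, -0.6], [0, 0, 0], -1],
  [[-0.25, 0, -0.6], [0, 0, 0], -1],
  [[-0.4, 0, -0.6], [0, 0, 0], -1],
])

```text
time: 24.6
position: [0.6611, -0.0794, 0.1745]
ee_rot: [0.597, -0.596, -0.376, -0.382]
wrist_force: [0.1, 1.1, 0.6]
finger_gap: 1.004
grip_force: 0.0
```

Run:
```python
from h import *
C=cam("top");im=C[0];hsv=cv2.cvtColor(im,cv2.COLOR_RGB2HSV)
def W(m,z):
    c=max(cv2.findContours(m,cv2.RETR_EXTERNAL,cv2.CHAIN_APPROX_NONE)[0],key=cv2.contourArea).reshape(-1,2)
    return np.array([ray(C,u,v,z)[:2] for u,v in c],np.float32)
y=cv2.inRange(hsv,(20,120,60),(36,255,255));y[:150]=0;y[225:]=0;y[:,:215]=0;y[:,312:]=0
print("cup",cv2.minEnclosingCircle(W(y,.093)))
t=cv2.inRange(hsv,(0,0,90),(180,70,255));t[:195]=0;t[275:]=0;t[:,:100]=0;t[:,180:]=0
print("tub",cv2.minEnclosingCircle(W(t,.07)),cv2.fitEllipse(W(t,.07)))
l=cv2.inRange(hsv,(100,130,60),(125,255,255));l[:225]=0;l[300:]=0;l[:,:220]=0;l[:,295:]=0
w=W(l,.013);print("lid",cv2.minEnclosingCircle(w),cv2.fitEllipse(w))
b=cv2.inRange(hsv,(0,0,120),(180,80,255));b[:240]=0;b[285:]=0;b[:,:235]=0;b[:,275:]=0
r=cv2.minAreaRect(W(b,.045));print("bar",r)
save(im[110:310,80:350],"p3.png")
s=robot.observe();m,e=fit()
yaw=r[2] if r[1][0]<r[1][1] else r[2]+90
for k in(yaw,yaw-180):
  q,er=ik(np.array([.4765,.0165,.03]),down(k),m,np.array([0,.5,0,1.8,0,.9,0]));print(k,np.round(q,2),er); go([.4765,.0165,.13],down(k))
```

```text
cup ((0.6603927612304688, -0.015462576411664486), 0.03218431770801544)
tub ((0.5461664199829102, 0.2790464162826538), 0.0661521777510643) ((0.5468183159828186, 0.27927473187446594), (0.12743732333183289, 0.1305028200149536), 177.47354125976562)
lid ((0.4763714075088501, 0.016966629773378372), 0.06474653631448746) ((0.47628146409988403, 0.01683676429092884), (0.12478065490722656, 0.12708917260169983), 85.33855438232422)
bar ((0.47613096237182617, 0.016656234860420227), (0.018161751329898834, 0.06113448739051819), 66.6851577758789)
66.6851577758789 [ 0.2   0.48 -0.34  2.14  0.26  0.56  0.84] 5.2825835633216885e-06
t 24.65 q [ 0.64  0.83 -0.34  1.48 -0.79  1.44 -2.43] pos [ 0.6624 -0.0756  0.1808] shift [0.022 0.933 0.52 ] turn [0.349 0.236 0.554]
-113.3148422241211 [-0.51  0.51  0.53  2.14 -0.49  0.6  -1.59] 8.35760329242856e-06
t 24.65 q [ 0.64  0.83 -0.34  1.48 -0.79  1.44 -2.43] pos [ 0.6624 -0.0756  0.1808] shift [0.022 0.933 0.52 ] turn [-0.213  0.315 -0.325]
```

View pics/p3.png

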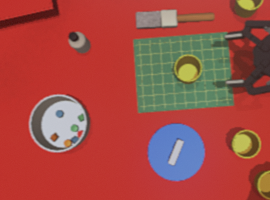

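The cup stands empty on the mat at (187,68), the pieces are in the tub at (60,123), and the lid is at (176,152). Next is the lid.

>>> send_rows([
  [[-0.1, 0, -0.05], [-0.018, 0.027, -0.028], -1],
  [[-0.2, 0.1, -0.1], [-0.036, 0.054, -0.056], -1],
  [[-0.25, 0.25, -0.05], [-0.055, 0.081, -0.084], -1],
  [[-0.25, 0.4, 0], [-0.073, 0.108, -0.112], -1],
  [[-0.25, 0.55, 0.05], [-0.092, 0.135, -0.14], -1],
  [[-0.25, 0.7, 0.1], [-0.11, 0.162, -0.168], -1],
  [[-0.25, 0.82, 0.2], [-0.128, 0.189, -0.196], -1],
  [[-0.25, 0.93, 0.3], [-0.145, 0.215, -0.222], -1],
])

```text
time: 25.45
position: [0.4745, -0.0021, 0.1926]
ee_rot: [0.917, -0.353, -0.131, -0.131]
wrist_force: [0.5, 0.9, 1.7]
finger_gap: 1.001
grip_force: 0.0
```

Run:
```python
from h import *
go([.4763,.0167,.14],down(-113.3))
```

```text
t 25.45 q [ 0.44  0.33 -0.39  1.92 -0.24  1.1  -2.12] pos [ 0.4745 -0.0021  0.1926] shift [ 0.037 -0.034  0.275] turn [-0.066  0.1   -0.103]
```

>>> send_rows([
  [[0, 0, 0], [-0.015, 0.025, -0.025], -1],
  [[0.01, -0.01, 0.05], [-0.03, 0.05, -0.05], -1],
  [[0.02, -0.02, 0.1], [-0.05, 0.075, -0.077], -1],
  [[0.037, -0.034, 0.15], [-0.066, 0.1, -0.103], -1],
  [[0.037, -0.034, 0.2], [-0.066, 0.1, -0.103], -1],
  [[0.037, -0.034, 0.25], [-0.066, 0.1, -0.103], -1],
  [[0.037, -0.034, 0.275], [-0.066, 0.1, -0.103], -1],
  [[0.037, -0.034, 0.275], [-0.066, 0.1, -0.103], -1],
])

```text
time: 26.25
position: [0.4759, 0.0167, 0.1383]
ee_rot: [0.979, -0.204, -0.004, -0.001]
wrist_force: [-0.4, 0.2, 0.3]
finger_gap: 1.004
grip_force: 0.0
```

Run:
```python
from h import *
C=cam("wrist");im=C[0]
b=cv2.inRange(cv2.cvtColor(im,cv2.COLOR_RGB2HSV),(0,0,120),(180,70,255))
n,l,st,c=cv2.connectedComponentsWithStats(b)
u=proj(C,[.4763,.0167,.045]);print("exp",u)
for i in range(1,n):
  if st[i,4]>300 and np.hypot(*(c[i]-u))<60:
    w=np.array([ray(C,x,y,.045)[:2] for y,x in np.argwhere(l==i)],np.float32);print(c[i],st[i],cv2.minAreaRect(w))
go([.4763,.0167,.02],down(-113.3))
```

```text
exp [258.70962074 192.09710901]
[259.6870229  189.67461832] [ 251  159   19   64 1048] ((0.47631728649139404, 0.015695907175540924), (0.015223449096083641, 0.05776587501168251), 65.94398498535156)
t 26.3 q [ 0.22  0.29 -0.4   2.07  0.15  0.81 -2.25] pos [0.4763 0.0168 0.1388] shift [0.004 0.001 0.594] turn [-0.     0.002 -0.001]
```

>>> send_rows([
  [[0, 0, 0.1], [0, 0, 0], -1],
  [[0, 0, 0.2], [0, 0, 0], -1],
  [[0, 0, 0.3], [0, 0, 0], -1],
  [[0, 0, 0.4], [0, 0, 0], -1],
  [[0, 0, 0.5], [0, 0, 0], -1],
  [[0, 0, 0.56], [0, 0, 0], -1],
  [[0, 0, 0.59], [0, 0, 0], -1],
  [[0, 0, 0.59], [0, 0, 0], -0.5],
])

```text
time: 27.1
position: [0.4756, 0.018, 0.0209]
ee_rot: [0.979, -0.203, -0.003, -0.001]
wrist_force: [0.1, 0.0, 0.3]
finger_gap: 0.86
grip_force: 0.0
```

>>> send_rows([
  [[0, 0, 0], [0, 0, 0], 0],
  [[0, 0, 0], [0, 0, 0], 0.3],
  [[0, 0, 0], [0, 0, 0], 1],
  [[0, 0, 0], [0, 0, 0], 1],
  [[0, 0, 0], [0, 0, 0], 1],
  [[0, 0, 0], [0, 0, 0], 1],
  [[0, 0, 0], [0, 0, 0], 1],
  [[0, 0, 0], [0, 0, 0], 1],
], grip_force=60)

```text
time: 27.9
position: [0.4762, 0.0183, 0.0219]
ee_rot: [0.979, -0.203, -0.002, -0.001]
wrist_force: [-1.8, -1.4, 5.6]
finger_gap: 0.176
grip_force: 60.0
```

Run:
```python
from h import *
go([.4763,.0167,.17],down(-113.3)); go([.5463,.2791,.17],down(-113.3)); go([.5463,.2791,.17],down(-80))
```

```text
t 27.9 q [ 0.14  0.48 -0.32  2.15  0.28  0.55 -2.37] pos [0.4762 0.0183 0.0219] shift [ 0.     0.006 -0.74 ] turn [-0.     0.001 -0.001]
t 27.9 q [ 0.14  0.48 -0.32  2.15  0.28  0.55 -2.37] pos [0.4762 0.0183 0.0219] shift [-0.2   -1.337 -0.738] turn [-0.     0.001 -0.001]
t 27.9 q [ 0.14  0.48 -0.32  2.15  0.28  0.55 -2.37] pos [0.4762 0.0183 0.0219] shift [-0.2   -1.337 -0.738] turn [-0.001  0.001 -0.186]
```

>>> send_rows([
  [[0, 0, -0.05], [0, 0, 0], 1],
  [[0, 0, -0.15], [0, 0, 0], 1],
  [[0, 0, -0.3], [0, 0, 0], 1],
  [[0, 0, -0.45], [0, 0, 0], 1],
  [[-0.03, -0.1, -0.6], [0, 0, -0.03], 1],
  [[-0.06, -0.25, -0.74], [0, 0, -0.06], 1],
  [[-0.1, -0.4, -0.74], [0, 0, -0.09], 1],
  [[-0.12, -0.55, -0.74], [0, 0, -0.12], 1],
])

```text
time: 28.7
position: [0.498, 0.1295, 0.1711]
ee_rot: [1.0, -0.014, -0.001, -0.002]
wrist_force: [-0.0, 1.1, -2.0]
finger_gap: 0.171
grip_force: 59.0
```

Run:
```python
from h import *
go([.5463,.2791,.16],down(-80))
```

```text
t 28.7 q [ 0.1   0.32 -0.53  1.95  0.2   0.92 -2.12] pos [0.498  0.1295 0.1711] shift [ 0.221 -0.754  0.057] turn [-0.001  0.001 -0.064]
```

>>> send_rows([
  [[0.05, -0.13, 0], [0, 0, -0.02], 1],
  [[0.09, -0.26, 0], [0, 0, -0.04], 1],
  [[0.13, -0.39, 0], [0, 0, -0.064], 1],
  [[0.17, -0.52, 0.02], [0, 0, -0.064], 1],
  [[0.2, -0.63, 0.04], [0, 0, -0.064], 1],
  [[0.22, -0.72, 0.055], [0, 0, -0.064], 1],
  [[0.22, -0.72, 0.055], [0, 0, -0.064], 1],
  [[0.22, -0.72, 0.055], [0, 0, -0.064], 1],
])

```text
time: 29.5
position: [0.546, 0.2703, 0.1585]
ee_rot: [0.996, 0.085, -0.003, -0.001]
wrist_force: [-0.1, -0.8, -1.7]
finger_gap: 0.173
grip_force: 59.0
```

```bash
cat > lid.py <<'E'
from h import *
s=robot.observe(); print("tool z",R.from_quat(s["ee_rot"]).apply([0,0,1]))
C=cam("top");im=C[0];hsv=cv2.cvtColor(im,cv2.COLOR_RGB2HSV)
l=cv2.inRange(hsv,(100,130,50),(125,255,255));l[:180]=0;l[290:]=0;l[:,:85]=0;l[:,190:]=0
z=s["position"][2]-.0219+.013
pts=np.argwhere(l)[:,::-1].astype(np.int32); hull=cv2.convexHull(pts).reshape(-1,2)
w=np.array([ray(C,u,v,z)[:2] for u,v in hull],np.float32); print("z",z,"lid",cv2.minEnclosingCircle(w),cv2.fitEllipse(w)[:2],"TCP",s["position"])
go([.5463,.2791,s["position"][2]],down(-80))
E
python3 lid.py
```

```text
tool z [-0.00574962  0.00224135 -0.99998096]
z 0.14963026719597194 lid ((0.5467956066131592, 0.2684288024902344), 0.0652623102068901) ((0.5530402064323425, 0.2575836777687073), (0.10069458931684494, 0.1301278918981552)) TCP [0.54595344 0.27033147 0.15853027]
t 29.55 q [-0.12  0.49 -0.56  1.75  0.3   0.99 -2.19] pos [0.5462 0.2696 0.1586] shift [ 0.008 -0.047  0.   ] turn [-0.001  0.002 -0.002]
```

>>> send_rows([
  [[0.005, -0.02, 0], [0, 0, 0], 1],
  [[0.005, -0.047, 0.03], [0, 0, 0], 1],
  [[0.005, -0.047, 0.08], [0, 0, 0], 1],
  [[0.005, -0.047, 0.14], [0, 0, 0], 1],
  [[0.005, -0.047, 0.2], [0, 0, 0], 1],
  [[0.005, -0.047, 0.25], [0, 0, 0], 1],
  [[0.005, -0.047, 0.28], [0, 0, 0], 1],
  [[0.005, -0.047, 0.28], [0, 0, 0], 1],
])

```text
time: 30.35
position: [0.545, 0.28, 0.1014]
ee_rot: [0.996, 0.085, -0.003, -0.001]
wrist_force: [0.4, -0.0, -0.6]
finger_gap: 0.173
grip_force: 59.0
```

```bash
python3 lid.py
```

```text
tool z [-0.0067879   0.00224171 -0.99997445]
z 0.09246462423143528 lid ((0.5465402007102966, 0.27771392464637756), 0.06466146558523178) ((0.5525797605514526, 0.26678135991096497), (0.10053558647632599, 0.1291748434305191)) TCP [0.54503865 0.27998864 0.10136462]
t 30.4 q [-0.16  0.56 -0.53  1.78  0.35  0.89 -2.24] pos [0.5455 0.2804 0.1022] shift [0.003 0.007 0.004] turn [-0.001  0.002 -0.002]
```

Centred within about 1.5 mm. I lower to seat it, with the seated TCP height expected at about 0.084.

>>> send_rows([
  [[0, 0.005, 0.015], [0, 0, 0], 1],
  [[0, 0.005, 0.03], [0, 0, 0], 1],
  [[0, 0.005, 0.045], [0, 0, 0], 1],
  [[0, 0.005, 0.06], [0, 0, 0], 1],
  [[0, 0.005, 0.075], [0, 0, 0], 1],
  [[0, 0.005, 0.085], [0, 0, 0], 1],
  [[0, 0.005, 0.085], [0, 0, 0], 1],
  [[0, 0.005, 0.085], [0, 0, 0], 1],
])

```text
time: 31.2
position: [0.5457, 0.2796, 0.0857]
ee_rot: [0.996, 0.085, -0.002, -0.002]
wrist_force: [-0.3, -0.4, -1.1]
finger_gap: 0.17
grip_force: 59.0
```

>>> send_rows([
  [[0, 0, 0.004], [0, 0, 0], 1],
  [[0, 0, 0.008], [0, 0, 0], 1],
  [[0, 0, 0.011], [0, 0, 0], 1],
  [[0, 0, 0.013], [0, 0, 0], 1],
  [[0, 0, 0.013], [0, 0, 0], 1],
  [[0, 0, 0.013], [0, 0, 0], 1],
  [[0, 0, 0.013], [0, 0, 0], 1],
  [[0, 0, 0.013], [0, 0, 0], 1],
])

```text
time: 32.0
position: [0.5459, 0.2797, 0.0842]
ee_rot: [0.996, 0.085, -0.002, -0.002]
wrist_force: [-1.1, -0.5, 6.4]
finger_gap: 0.176
grip_force: 60.0
```

Seated at 0.084 with contact. I release and rise.

>>> send_rows([
  [[0, 0, 0], [0, 0, 0], 0.5],
  [[0, 0, 0], [0, 0, 0], 0.2],
  [[0, 0, 0], [0, 0, 0], -0.2],
  [[0, 0, 0], [0, 0, 0], -0.6],
  [[0, 0, 0], [0, 0, 0], -1],
  [[0, 0, 0], [0, 0, 0], -1],
  [[0, 0, -0.05], [0, 0, 0], -1],
  [[0, 0, -0.15], [0, 0, 0], -1],
])

```text
time: 32.8
position: [0.545, 0.2788, 0.1125]
ee_rot: [0.996, 0.085, -0.004, -0.001]
wrist_force: [0.4, -1.3, -1.0]
finger_gap: 0.998
grip_force: 0.0
```

>>> send_rows([
  [[0, 0, -0.1], [0, 0, 0], -1],
  [[0, 0, -0.25], [0, 0, 0], -1],
  [[0, 0.15, -0.4], [0, 0, 0], -1],
  [[0, 0.35, -0.5], [0, 0, 0], -1],
  [[0, 0.55, -0.5], [0, 0, 0], -1],
  [[0, 0.75, -0.5], [0, 0, 0], -1],
  [[0, 0.8, -0.5], [0, 0, 0], -1],
  [[0, 0.8, -0.5], [0, 0, 0], -1],
])

```text
time: 33.6
position: [0.5739, 0.119, 0.213]
ee_rot: [0.997, 0.082, -0.002, -0.001]
wrist_force: [0.2, 1.1, -0.2]
finger_gap: 0.997
grip_force: 0.0
```

Run:
```python
from h import *
C=cam("top");im=C[0];hsv=cv2.cvtColor(im,cv2.COLOR_RGB2HSV)
l=cv2.inRange(hsv,(100,130,50),(125,255,255));l[:180]=0;l[290:]=0;l[:,:85]=0;l[:,190:]=0
w=np.array([ray(C,u,v,.075)[:2] for v,u in np.argwhere(l)],np.float32);print("lid",cv2.minEnclosingCircle(w))
B=cam("scene")[0]
save(np.hstack([cv2.resize(im[120:300,80:320],(400,300)),cv2.resize(B[150:300,190:430],(400,250))[:].copy() if 0 else np.vstack([cv2.resize(B[150:300,190:430],(400,250)),np.zeros((50,400,3),np.uint8)])]),"end.png")
s=robot.observe();print(s["position"],s["finger_gap"],s["time"])
```

```text
lid ((0.5455787181854248, 0.27841416001319885), 0.0659024566411972)
[0.57301032 0.12298035 0.21298217] 1.0028683274971937 33.7
```

View pics/end.png

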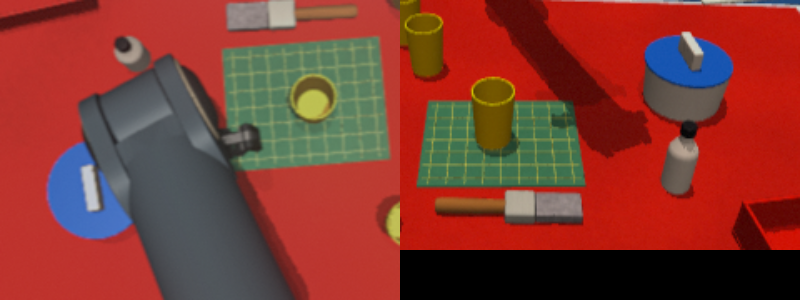

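The lid sits level on the tub (scene crop (688,75)), the cup is upright and empty on the mat (493,115), and the arm is clear of everything. I hand in.

```bash
python3 -c "
from workcell import robot
print(robot.hand_in())"
```

```text
the job is handed in; nothing more can be done
None
```

I handed the job in at about 34 s: all seven pieces are in the tub, the lid is on it level and centred to about 1 mm, and the empty yellow cup stands upright on the green mat; hand-in returned no verdict.

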